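# Seat the sensor module and hold the sprung dust hood at the ready

### The arm

A 6-joint arm with a two-finger parallel gripper is mounted at the origin on the work surface. World frame = base frame: x ahead of the robot, y to its left, z up, the work surface at z = 0. Lengths are in m, angles in rad, forces in N, time in s.
With the tool pointing down it reaches from about 0.3 to 0.875 m from the base axis. Payload 6.4 kg.
Tool frame: the origin (TCP) lies at the very end of the fingers, on their centre line; the grasp point (between the pads) lies 19 mm behind it; z points along the fingers, y is the direction in which the jaws open and shut (so a half turn about z gives the same grasp; the last joint's range is limited). The gripper opens to 85 mm and grips with 20 to 120 N. Pads are 22 mm wide; open, the fingers measure 114 mm over their backs; the gripper's body (76 mm by 85 mm) begins 54 mm behind the grasp point. The pads swing forward as they close: fully open they stand 13 mm farther back than shut.
Start: joints at [-1.348, 0.181, 1.607, -0, 1.354, -0.206], TCP at [0.239, -0.523, 0.195] pointing down, gripper open.
Joint ranges: [-2.99, 2.99], [-0.89, 2.07], [0.3, 2.58], [-1.14, 4.28], [0, 2.63], [-3.12, 3.12]. Speed limits (rad/s): [2.57, 2.57, 3.01, 3.14, 3.14, 3.14].

### API

Orientations are given as a unit quaternion [w, x, y, z].
In Python, from bench import * gives the robot as it stands.
- The arm moves only by the tool arm_command, never from a script. Its argument "motion" is text: rows parted by semicolons, each of 7 numbers parted by spaces: the shift along the tool's x, y, z in units of 0.2 m (1.0 is 0.2 m), then the turn, a rotation vector about the tool's x, y, z in units of 60 degrees (1.0 is 60 degrees), then the opening, from 0 (shut) to 1 (fully open). In form: tx ty tz ax ay az grip; .... A call has 1 to 10 rows; each row shifts and turns the pose as measured when the row begins, along the tool's axes as they then stand; what a row does not reach is not made up. A row lasts 1/12 s, in which the tool goes at most 41.7 mm and 7.16 degrees, less where a joint would pass 70% of its speed; a pose out of reach is approached as far as the arm can. A call with a number of a shift or a turn outside -1 to 1 is refused whole. A call with a gripper value outside its range is refused whole. The fingers move at their own pace and stop on an object; the grip force is fixed at half the most. Time passes only in rows, so rows that do not move let the fingers close. It gives the time, the measured TCP pose, the force and the opening at its end, in the units of the state.
- get_obs(): the state, without advancing time (a new reading comes with each control period).
- camera(name): name is "scene" or "top"; returns a dict with "img" (480x640x3 uint8, red, green, blue), "intrinsics" (3x3 intrinsics, pixels), "pose" (4x4, takes a point from camera to world coordinates). Camera axes: x right, y down, z forward; pixel columns grow to the right and rows downward; lengths in m; the calibration is good to about 2 mm. A picture is of the moment at which its call begins. There is no depth.
- hand_in(): hands the job in, once; it reports no verdict.
Trained networks look in the newest picture that a camera, given by its name, has taken for a name from the list of things; names that differ only in an ending like _2 or _b are one class to them, and where a whole thing is asked for, a point or a joint stands for the part that bears it (a point fixed in the world has none). Each returns a list of dicts, best first, with "conf" (0 to 1); they miss things now and then, are a little off and sometimes report something else, mostly with a low value. They report only what shows in the picture. A call takes as long as a camera call.
- search_frame(camera, target): "box" ([left, top, right, bottom] in pixels, round what is visible of it).
The state is a dict: "time_s": time; "q": joint angles; "dq": joint speeds; "joint_efforts": joint torques, N m; "eef_pos": TCP position; "eef_rot": TCP orientation; "wrist_force": force on the tool from outside, world axes, zero at the start; "torque": the same for the moment, N m; "opening": opening from 0.0 (shut) to 1.0 (fully open).
Only numpy, scipy, OpenCV 4.12 (cv2) and the standard library are available. Lean on these libraries where they do the work, as an engineer would, in place of code of your own. Each camera call takes 0.05 s, during which the arm holds its last target.

### The job

Seat the sensor module flat and square on the floor of the carriage's pocket and let go of it. Then take the sprung dust hood by its bar and raise it clearly past its balance point, without letting it swing fully open, and ease it back down. Finish while holding the hood still by the bar just below the balance point (not more than ten degrees below), so that the carriage can be slid in and the hood would fall shut if let go; leave the bottle, jar and screwdriver alone.

Things in the scene. Friction and masses are not known exactly. Their poses are not given: they have to be found in the camera images.
- module_center (a point): Sensor module, loose, about 0.25 kg (0.17 to 0.35): a flat steel flange 50 (its x) x 80 (its y) x 10 mm thick, on it in the middle a black housing 30 (x) x 36 (y) x 36 mm tall, total height 46 mm. The point is its centre, 23 mm above its underside; z up. Grip the housing across its 30 mm sides (along x), fingertips above the flange, whose top is 13 mm below this point. Stands on the work surface; a half turn makes no difference to how it fits.
- pocket (a point): Middle of the floor of the pocket in the aluminium carriage (75 x 105 x 20 mm block, fixed, on rails beside the hood). Pocket 55 (its x) x 85 (its y) mm, 8 mm deep, so 2.5 mm play all round the flange; a seated flange stands 2 mm above the carriage's rim. z up; floor 30 mm above the work surface.
- hood (a joint): Angle of the dust hood, 0 shut, grows as its front (robot side) edge rises about the hinge; stop at 1.35 rad fully open. Aluminium shell 180 x 180 x 90 mm, 0.9 kg, with a torsion spring on its hinge. Weight and spring balance at 0.80 rad (46 degrees): below this it falls shut, above it the spring swings it fully open. Force at the bar under 3 N.
- hood_bar (a point): Middle of the hood's bar: round steel, 10 mm thick, 120 mm long, parallel to the hinge (along the point's y), on an arm at each end. It stands 50 mm in front of the hood's front edge and 28 mm above the hood's top; when shut 142 mm above the work surface. Free to pinch from above with the fingers before and behind it; the bar may turn in the grip as the hood rises. The point turns with the hood.
- hood_hinge (a point): Point on the hood's hinge line in the middle of the hood, fixed, 24 mm above the work surface, behind the hood. Its y is the hinge line, its -x points from the hinge to the front of the hood. The shut bar lies 230 mm in front of it and 118 mm above it.
- wash_bottle: Bystander: white bottle 60 mm across, 160 mm tall, origin under its centre. Leave alone.
- screwdriver: Bystander: screwdriver 160 mm long lying on the table. Leave alone.
- screw_jar: Bystander: small clear jar 44 mm across, 40 mm tall, origin under its centre. Leave alone.

How it is judged:
On the way, in this order (a step that is already met when the one before it is completed fails the run):
1. the module is seated flat in the pocket and let go (horizontal distance between module_center and pocket below 0.005 m and z of module_center in the frame of pocket below 0.0245 m and angle between the y axis of module_center and the y axis of pocket, either way round below 0.12 rad and angle between module_center's own z axis and vertical below 0.04 rad and contact force between the fingers and module below 0.1 N), for 0.2 s.
2. the hood has been raised past its balance point (value of joint hood above 0.82 rad), for 0.1 s.
At the end, for the whole second after the job is handed in: The fingers hold the hood still (under 0.05 rad/s) between 0.60 and 0.795 rad, just below its balance point of 0.80 rad, and carry it alone; the module still sits flat in the pocket: centre within 5 mm, within 1.5 mm of the floor, square within 0.12 rad, level within 0.04 rad (value of joint hood between 0.6 and 0.795 rad and velocity of joint hood between -0.05 and 0.05 rad/s and contact force between the fingers and hood above 0.2 N and contact force between module and hood below 0.05 N and horizontal distance between module_center and pocket below 0.005 m and z of module_center in the frame of pocket below 0.0245 m and angle between the y axis of module_center and the y axis of pocket, either way round below 0.12 rad and angle between module_center's own z axis and vertical below 0.04 rad); the arm keeps its last pose, push and grip.
It fails at once if the hood swings (almost) fully open, beyond 1.2 rad (value of joint hood above 1.2 rad).
It fails at once if a bystander is moved by more than 20 mm (distance of any of wash_bottle, screwdriver, screw_jar from where it was at the start of the episode above 0.02 m).
It also fails if it takes over 61 s, if anything falls off the work surface, if the arm or the gripper's body presses on something with over 40 N, if the wrist force passes 120 N, or if a joint passes its speed limit or range.

## Working session

There is one attempt and no reset: what is moved stays moved. The work goes in short steps, Python scripts to look and compute and a tool call to move; the robot and the scene stay as the last step left them, time stands still between calls to the robot, and variables do not carry over. Pictures are saved under pics/ and viewed, and the job is handed in when it is done.

Besides the shell and the picture viewer there is one more tool, called as name(argument=value, ...) on one line, values as JSON. arm_command: Moves the arm, as the interface text tells. Shifts and turns lie within -1 to 1; 1 stands for 0.2 m of shift or 60 degrees of turn. Its arguments: {"type":"object","properties":{"motion":{"type":"string"}},"required":["motion"]}

```bash
mkdir -p pics; ls
cat > h.py <<'E'
from bench import *
import numpy as np, cv2
def snap(n,f):
    c=camera(n); cv2.imwrite('pics/'+f,cv2.cvtColor(c['img'],cv2.COLOR_RGB2BGR)); return c
def proj(c,P):
    P=np.atleast_2d(P); T=np.linalg.inv(c['pose']); q=P@T[:3,:3].T+T[:3,3]; u=q@np.array(c['intrinsics']).T; return u[:,:2]/u[:,2:]
def ray(c,uv):
    d=np.linalg.inv(c['intrinsics'])@np.array([uv[0],uv[1],1.]); R=np.array(c['pose']); return R[:3,3],R[:3,:3]@d
def atz(c,uv,z):
    o,d=ray(c,uv); return o+d*(z-o[2])/d[2]
def tri(a,ua,b,ub):
    o1,d1=ray(a,ua);o2,d2=ray(b,ub); A=np.stack([d1,-d2],1); s=np.linalg.lstsq(A,o2-o1,rcond=None)[0]
    p=o1+s[0]*d1;q=o2+s[1]*d2; return (p+q)/2,np.linalg.norm(p-q)
E
python3 - <<'E'
from h import *
np.set_printoptions(precision=4,suppress=True)
import pickle
d={}
for n in ['scene','top']:
    c=snap(n,n+'0.png'); d[n]=c; print(n,c['intrinsics'],c['pose'])
    for t in ['module_center','pocket','hood','hood_bar','wash_bottle','screwdriver','screw_jar']:
        try: print(t,[(np.round(x['box'],1).tolist(),round(x['conf'],2)) for x in search_frame(n,t)[:3]])
        except Exception as e: print(t,e)
pickle.dump(d,open('c0.pkl','wb'))
print(get_obs())
E
```

```text
pics
scene [[569.8604   0.     314.9861]
 [  0.     569.8604 230.9396]
 [  0.       0.       1.    ]] [[-0.6891  0.5624 -0.457   1.0052]
 [ 0.7245  0.522  -0.4501  0.5432]
 [-0.0146 -0.6413 -0.7672  0.8466]
 [ 0.      0.      0.      1.    ]]
module_center [([420.5, 332.4, 474.4, 377.6], 0.83)]
pocket [([247.3, 207.5, 319.5, 265.0], 0.69)]
hood [([114.7, 92.0, 259.0, 237.7], 0.71)]
hood_bar [([117.9, 92.6, 258.4, 235.1], 0.93)]
wash_bottle [([329.0, 342.7, 374.2, 420.9], 0.7)]
screwdriver [([296.9, 154.6, 355.2, 199.6], 0.9)]
screw_jar [([370.4, 216.4, 393.6, 248.9], 0.89), ([115.2, 93.4, 345.5, 290.9], 0.21)]
top [[545.3128   0.     315.6173]
 [  0.     545.3128 245.8927]
 [  0.       0.       1.    ]] [[-0.0094 -0.9942  0.1071  0.4504]
 [-0.9999  0.0089 -0.0045  0.1078]
 [ 0.0036 -0.1072 -0.9942  1.1163]
 [ 0.      0.      0.      1.    ]]
module_center [([153.1, 237.7, 199.9, 278.0], 0.9), ([185.9, 148.4, 224.6, 190.2], 0.18)]
pocket [([326.0, 221.4, 383.9, 270.7], 0.7)]
hood [([418.5, 171.8, 534.1, 299.8], 0.97), ([153.9, 238.4, 200.5, 275.5], 0.21)]
hood_bar [([415.1, 168.4, 534.9, 301.3], 0.57)]
wash_bottle [([185.8, 149.8, 226.6, 189.4], 0.82)]
screwdriver [([380.6, 297.6, 393.5, 380.2], 0.74)]
screw_jar [([281.6, 304.8, 302.2, 326.1], 0.87)]
{'time_s': 0.8, 'q': array([-1.3483,  0.1808,  1.607 ,  0.    ,  1.3538, -0.2063]), 'dq': array([-0.    , -0.0001,  0.0014,  0.0002,  0.0009,  0.0002]), 'joint_efforts': array([ -0.0005, -44.4798, -35.1664,  -0.0003,   0.0007,   0.    ]), 'eef_pos': array([ 0.2391, -0.523 ,  0.1947]), 'eef_rot': array([0.    , 0.9771, 0.2128, 0.    ]), 'wrist_force': array([-0.0279,  0.8048,  0.2768]), 'torque': array([-0.0026, -0.0225, -0.0122]), 'opening': 1.0007602127384272}
```

View pics/scene0.png

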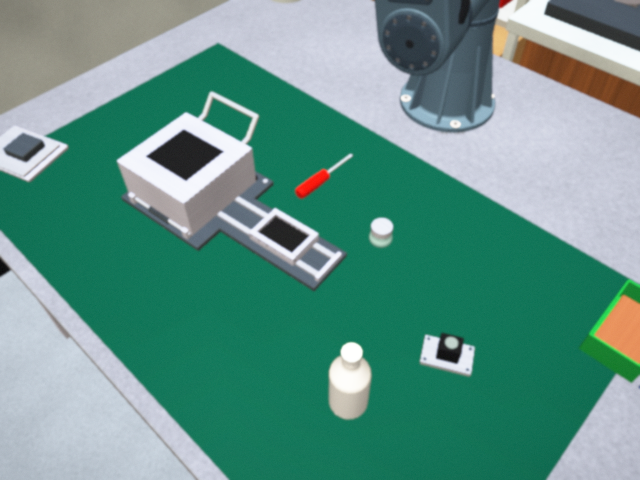

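View pics/top0.png

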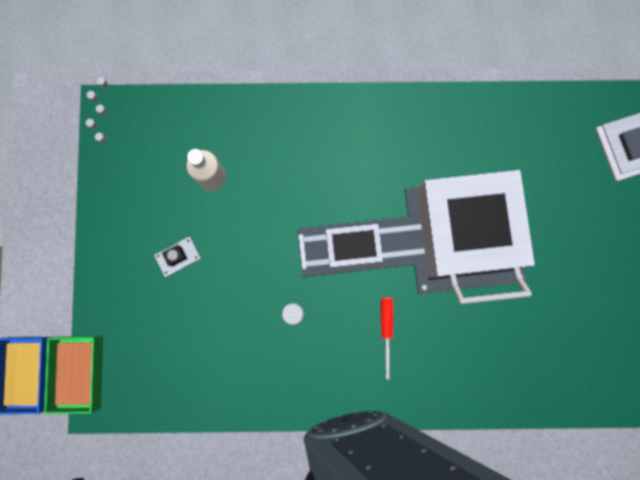

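Run:
```python
import cv2
t=cv2.imread('pics/top0.png'); s=cv2.imread('pics/scene0.png')
def z(im,x0,y0,x1,y1,f,n): cv2.imwrite('pics/'+n,cv2.resize(im[y0:y1,x0:x1],None,fx=f,fy=f,interpolation=cv2.INTER_CUBIC))
z(t,145,225,210,290,8,'t_mod.png'); z(t,320,160,540,310,3.6,'t_hood.png')
z(s,410,320,485,385,8,'s_mod.png'); z(s,110,85,330,275,3.1,'s_hood.png')
```

```text
(no output)
```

View crops.

View pics/t_mod.png

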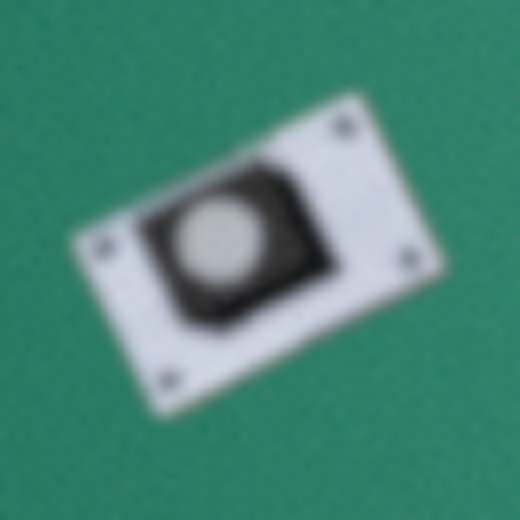

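View pics/t_hood.png

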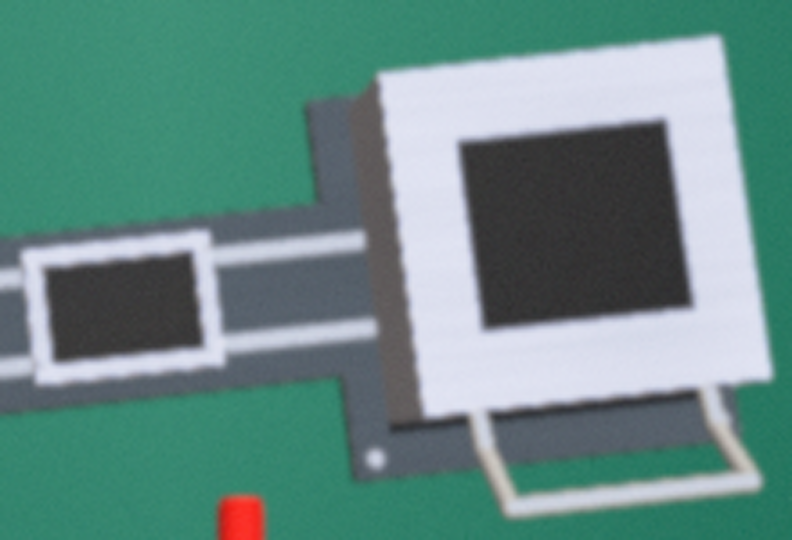

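View pics/s_mod.png

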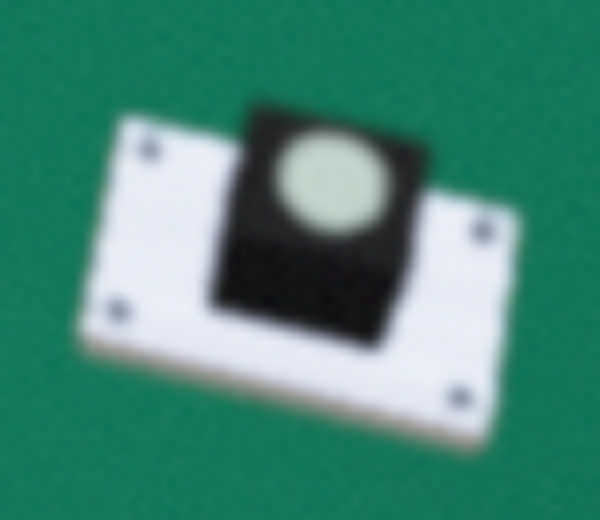

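View pics/s_hood.png

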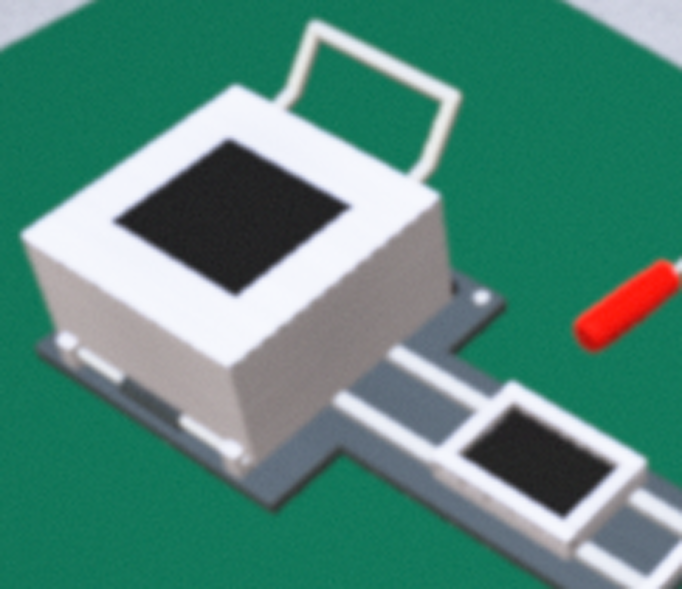

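Run:
```python
from h import *
import pickle
np.set_printoptions(precision=4,suppress=True)
d=pickle.load(open('c0.pkl','rb')); T,S=d['top'],d['scene']
def up(l,f,o): return [((u+.5)/f-.5+o[0],(v+.5)/f-.5+o[1]) for u,v in l]
tm=up([(357,92),(447,268),(160,415),(75,238)],8,(145,225))
sm=up([(122,118),(520,212),(490,435),(80,340)],8,(410,320))
tp=up([(22,250),(208,231),(225,367),(40,383)],3.6,(320,160))
sp=up([(440,455),(513,382),(647,463),(567,545)],3.1,(110,85))
tb=up([(510,510),(758,483)],3.6,(320,160)); sb=up([(458,97),(315,25)],3.1,(110,85))
def best(a,b,z,name):
    A=np.array([atz(T,u,z) for u in a]);B=np.array([atz(S,u,z) for u in b])
    idx=[int(np.argmin(np.linalg.norm(B-p,axis=1))) for p in A]
    print(name,'top@z',A,'scene@z',B[idx],sep='\n'); P=[]
    for i,j in enumerate(idx):
        p,g=tri(T,a[i],S,b[j]);P.append(p);print('tri',p,g)
    P=np.array(P);C=A.mean(0);D=B.mean(0);print('ctr',C,D,P.mean(0))
    for i in range(len(a)):
        for Q in (A,B[idx]):
            e=Q[(i+1)%len(a)]-Q[i]; print(' edge',np.linalg.norm(e),np.degrees(np.arctan2(e[1],e[0])),end='')
    print()
best(tm,sm,.01,'module'); best(tp,sp,.038,'carr'); best(tb,sb,.142,'bar')
```

```text
module
top@z
[[0.5921 0.3608 0.01  ]
 [0.5468 0.3372 0.01  ]
 [0.5101 0.4094 0.01  ]
 [0.5554 0.4319 0.01  ]]
scene@z
[[0.5912 0.3635 0.01  ]
 [0.5449 0.3395 0.01  ]
 [0.5072 0.4115 0.01  ]
 [0.5526 0.4346 0.01  ]]
tri [0.5915 0.3622 0.0089] 0.0027143336307271057
tri [0.546  0.3384 0.0103] 0.00296858595591913
tri [0.5092 0.4104 0.0115] 0.003352116497956657
tri [0.5543 0.4332 0.0109] 0.0036656756159643682
ctr [0.5511 0.3848 0.01  ] [0.549  0.3873 0.01  ] [0.5502 0.3861 0.0104]
 edge 0.05106745004992365 -152.52498306654337 edge 0.05220580002580957 -152.63734804609925 edge 0.08093986511056804 116.96813859081365 edge 0.08127927617885318 117.62795149386099 edge 0.050514327861711374 26.465987307368266 edge 0.05098126062563008 26.886109142277682 edge 0.08004729177597093 -62.63598947349466 edge 0.08087026822380336 -61.501810070522154
carr
top@z
[[ 0.6002  0.0823  0.038 ]
 [ 0.6099 -0.021   0.038 ]
 [ 0.5341 -0.0288  0.038 ]
 [ 0.5262  0.0733  0.038 ]]
scene@z
[[ 0.6001  0.0867  0.038 ]
 [ 0.6044 -0.0164  0.038 ]
 [ 0.5338 -0.0269  0.038 ]
 [ 0.5247  0.0785  0.038 ]]
tri [0.5995 0.0835 0.0348
[... 382 characters left out ...]
dge 0.07128183716265948 -171.5811786346047 edge 0.10235335709468182 94.42794768202384 edge 0.10572078600422846 94.95091499500819 edge 0.0744989445610397 6.990897296414379 edge 0.0758697294585271 6.2327532849210385
bar
top@z
[[ 0.4539 -0.1549  0.142 ]
 [ 0.4661 -0.2784  0.142 ]]
scene@z
[[ 0.4507 -0.1529  0.142 ]
 [ 0.4638 -0.2766  0.142 ]]
tri [ 0.4527 -0.1531  0.1434] 0.003607621037408316
tri [ 0.4651 -0.2769  0.1429] 0.002719120407243036
ctr [ 0.46   -0.2166  0.142 ] [ 0.4573 -0.2147  0.142 ] [ 0.4589 -0.215   0.1432]
 edge 0.12401844421315096 -84.37813218504877 edge 0.12437856190940354 -83.93455846974163 edge 0.12401844421315096 95.62186781495123 edge 0.12437856190940354 96.06544153025838
```

```bash
cat >> h.py <<'E'
from scipy.ndimage import map_coordinates
from scipy.optimize import minimize
def rect(x,y,yaw,sx,sy,z,n=40):
    c,s=np.cos(yaw),np.sin(yaw); t=np.linspace(-.46,.46,n); o=np.ones(n)*.5
    L=np.concatenate([np.c_[t*sx,o*sy],np.c_[t*sx,-o*sy],np.c_[o*sx,t*sy],np.c_[-o*sx,t*sy]])
    return np.c_[x+c*L[:,0]-s*L[:,1],y+s*L[:,0]+c*L[:,1],np.full(len(L),z)]
def score(c,g,p,rs):
    # rs: list of (sx,sy,z,sign,delta): sign + => brighter inside
    t=0
    for sx,sy,z,sg,dl in rs:
        a=proj(c,rect(*p,sx-2*dl,sy-2*dl,z));b=proj(c,rect(*p,sx+2*dl,sy+2*dl,z))
        f=lambda q: map_coordinates(g,[q[:,1],q[:,0]],order=1,mode='nearest')
        t+=sg*np.mean(np.clip(sg*(f(a)-f(b)),-40,120))*sg
    return t
def fit(c,p0,rs):
    g=cv2.cvtColor(c['img'],cv2.COLOR_RGB2GRAY).astype(float); best=None
    for k in range(5):
        rng=np.random.default_rng(k); q=np.array(p0)+rng.normal(size=3)*[.002,.002,.02]*(k>0)
        r=minimize(lambda v:-score(c,g,v,rs),q,method='Nelder-Mead',options=dict(initial_simplex=q+np.vstack([np.zeros(3),np.diag([.004,.004,.04])]),xatol=1e-5,fatol=1e-4))
        if best is None or r.fun<best.fun: best=r
    return best.x,-best.fun
E
python3 - <<'E'
from h import *
import pickle
np.set_printoptions(precision=4,suppress=True)
d=pickle.load(open('c0.pkl','rb'))
for n in d:
    c=d[n]
    for nm,p0,rs in [('mod',(.55,.386,.47),[(.05,.08,.01,1,.0015)]),('carr out',(.5665,.028,.1),[(.075,.105,.038,1,.0015)]),('carr in',(.5665,.028,.1),[(.055,.085,.038,-1,.0015)]),('both',(.5665,.028,.1),[(.055,.085,.038,-1,.0015),(.075,.105,.038,1,.0015)])]:
        x,s=fit(c,p0,rs); print(n,nm,x[:2],np.degrees(x[2]),s)
print('bottle',atz(d['top'],(194,157),.16),atz(d['scene'],(352,352),.16),'jar',atz(d['top'],(292,313),.04),atz(d['scene'],(382,227),.04))
E
```

```text
scene mod [0.5489 0.387 ] 26.912638046377047 65.40925351635083
scene carr out [0.5657 0.0281] 5.933336898404729 49.95722632346835
scene carr in [0.5659 0.0278] 5.390283579080682 70.51843837296508
scene both [0.5658 0.028 ] 5.873102312982121 120.32909004586308
top mod [0.5513 0.3856] 27.292114311143674 46.05238445435039
top carr out [0.568  0.0268] 5.659293244003535 56.09002899591469
top carr in [0.568  0.0269] 5.695592867159269 76.00316697197817
top both [0.568  0.0269] 5.6764363084483955 132.05803139496055
bottle [0.7158 0.3201 0.16  ] [0.715  0.3214 0.16  ] jar [0.4346 0.1504 0.04  ] [0.4335 0.1544 0.04  ]
```

```bash
cat >> h.py <<'E'
from scipy.spatial.transform import Rotation as Ro
def pose(): 
    o=get_obs(); q=o['eef_rot']; return np.array(o['eef_pos']),Ro.from_quat([q[1],q[2],q[3],q[0]]),o
def down(yaw_y):  # tool down, tool y axis at world yaw
    y=np.array([np.cos(yaw_y),np.sin(yaw_y),0]);z=np.array([0,0,-1.]);x=np.cross(y,z); return Ro.from_matrix(np.stack([x,y,z],1))
def plan(wps,grip,step=.038,ang=6.8,p=None,R=None):
    if p is None: p,R,_=pose()
    for tp,tR in wps:
        tp=np.array(tp); n=int(max(np.ceil(np.linalg.norm(tp-p)/step),np.ceil(np.degrees((R.inv()*tR).magnitude())/ang),1))
        dR=(R.inv()*tR).as_rotvec()/n; dp=(tp-p)/n; out=[]
        for i in range(n):
            t=R.inv().apply(dp)/.2; r=dR/np.radians(60)
            out.append(' '.join(f'{v:.3f}' for v in [*t,*r])+f' {grip}'); R=R*Ro.from_rotvec(dR); p=p+dp
        R=tR;p=tp
        for k in range(0,n,10): print('; '.join(out[k:k+10]))
        print('--')
def show():
    p,R,o=pose(); np.set_printoptions(precision=4,suppress=True)
    print(o['time_s'],p,'yawY',np.degrees(np.arctan2(*R.as_matrix()[[1,0],1])),'tilt',np.degrees(np.arccos(-R.as_matrix()[2,2])),'F',o['wrist_force'],'op',o['opening'],'q',o['q'])
E
python3 - <<'E'
from h import *
show(); p,R,o=pose()
D=down(np.radians(27.1))
plan([([.239,-.523,.25],R),([.45,-.1,.25],down(np.radians(-20))),([.55,.3863,.2],D)],1)
E
```

```text
0.8 [ 0.2391 -0.523   0.1947] yawY -65.42948579150607 tilt 0.0020428964074117478 F [-0.0279  0.8048  0.2768] op 1.0007602127384272 q [-1.3483  0.1808  1.607   0.      1.3538 -0.2063]
-0.000 0.000 -0.138 0.000 0.000 0.000 1; -0.000 0.000 -0.138 0.000 0.000 0.000 1
--
0.141 -0.114 -0.000 0.000 0.000 -0.058 1; 0.148 -0.105 -0.000 0.000 0.000 -0.058 1; 0.154 -0.096 -0.000 0.000 0.000 -0.058 1; 0.160 -0.087 -0.000 0.000 0.000 -0.058 1; 0.165 -0.077 -0.000 0.000 0.000 -0.058 1; 0.169 -0.066 -0.000 0.000 0.000 -0.058 1; 0.173 -0.056 -0.000 0.000 0.000 -0.058 1; 0.176 -0.045 -0.000 0.000 0.000 -0.058 1; 0.178 -0.035 -0.000 0.000 0.000 -0.058 1; 0.180 -0.024 -0.000 0.000 0.000 -0.058 1
0.181 -0.013 -0.000 0.000 0.000 -0.058 1; 0.182 -0.002 -0.000 0.000 0.000 -0.058 1; 0.182 0.010 -0.000 0.000 0.000 -0.058 1
--
0.175 -0.026 0.018 0.000 0.000 -0.056 1; 0.177 -0.016 0.018 0.000 0.000 -0.056 1; 0.177 -0.005 0.018 0.000 0.000 -0.056 1; 0.177 0.005 0.018 0.000 0.000 -0.056 1; 0.177 0.016 0.018 0.000 0.000 -0.056 1; 0.175 0.026 0.018 0.000 0.000 -0.056 1; 0.174 0.036 0.018 0.000 0.000 -0.056 1; 0.171 0.046 0.018 0.000 0.000 -0.056 1; 0.168 0.056 0.018 0.000 0.000 -0.056 1; 0.165 0.066 0.018 0.000 0.000 -0.056 1
0.160 0.076 0.018 0.000 0.000 -0.056 1; 0.156 0.085 0.018 0.000 0.000 -0.056 1; 0.150 0.094 0.018 0.000 0.000 -0.056 1; 0.145 0.103 0.018 0.000 0.000 -0.056 1
--
```

arm_command(motion="0 0 -0.14 0 0 0 1; 0 0 -0.14 0 0 0 1; 0.14 -0.114 0 0 0 -0.058 1; 0.148 -0.105 0 0 0 -0.058 1; 0.154 -0.096 0 0 0 -0.058 1; 0.16 -0.087 0 0 0 -0.058 1; 0.165 -0.077 0 0 0 -0.058 1; 0.169 -0.066 0 0 0 -0.058 1; 0.173 -0.056 0 0 0 -0.058 1")

```text
time_s: 1.55
eef_pos: [0.3519, -0.2927, 0.253]
eef_rot: [0.001, 0.909, 0.417, -0.0]
wrist_force: [1.1, -1.4, -0.0]
opening: 1.0
```

arm_command(motion="0.176 -0.045 0 0 0 -0.058 1; 0.178 -0.035 0 0 0 -0.058 1; 0.18 -0.024 0 0 0 -0.058 1; 0.181 -0.013 0 0 0 -0.058 1; 0.182 0 0 0 0 -0.058 1; 0.182 0.01 0 0 0 -0.058 1")

```text
time_s: 2.05
eef_pos: [0.4503, -0.0864, 0.2545]
eef_rot: [0.004, 0.814, 0.581, 0.001]
wrist_force: [0.7, -0.4, -0.6]
opening: 1.003
```

Run:
```python
from h import *
show(); p,R,o=pose()
plan([([.55,.3863,.2],down(np.radians(27.1)))],1)
```

```text
2.05 [ 0.4503 -0.0864  0.2545] yawY -18.891689584578405 tilt 0.4585754431330231 F [ 0.695  -0.4099 -0.6468] op 1.0031386953318182 q [-0.4475 -0.1434  1.8155 -0.0025  1.4619 -0.1176]
0.185 -0.023 0.020 0.000 0.000 -0.059 1; 0.186 -0.011 0.020 0.000 0.000 -0.059 1; 0.186 0.000 0.020 0.000 0.000 -0.059 1; 0.186 0.012 0.020 0.000 0.000 -0.059 1; 0.184 0.023 0.021 0.000 0.000 -0.059 1; 0.183 0.034 0.021 0.000 0.000 -0.059 1; 0.180 0.046 0.021 0.000 0.000 -0.059 1; 0.177 0.057 0.021 0.000 0.000 -0.059 1; 0.173 0.068 0.021 0.000 0.000 -0.059 1; 0.169 0.078 0.021 0.000 0.000 -0.059 1
0.163 0.088 0.021 0.000 0.000 -0.059 1; 0.158 0.098 0.021 0.000 0.000 -0.059 1; 0.151 0.108 0.021 0.000 0.000 -0.059 1
--
```

Tracking is good. On to the module.

arm_command(motion="0.185 -0.023 0.02 0 0 -0.059 1; 0.186 -0.011 0.02 0 0 -0.059 1; 0.186 0 0.02 0 0 -0.059 1; 0.186 0.012 0.02 0 0 -0.059 1; 0.184 0.023 0.02 0 0 -0.059 1; 0.183 0.034 0.02 0 0 -0.059 1; 0.18 0.046 0.02 0 0 -0.059 1; 0.177 0.057 0.02 0 0 -0.059 1; 0.173 0.068 0.02 0 0 -0.059 1; 0.169 0.078 0.02 0 0 -0.059 1")

```text
time_s: 2.88
eef_pos: [0.5252, 0.2982, 0.2148]
eef_rot: [0.009, 0.585, 0.811, 0.002]
wrist_force: [0.6, -0.5, 1.0]
opening: 1.002
```

arm_command(motion="0.163 0.088 0.02 0 0 -0.059 1; 0.158 0.098 0.02 0 0 -0.059 1; 0.151 0.108 0.02 0 0 -0.059 1; 0 0 0 0 0 0 1; 0 0 0 0 0 0 1")

```text
time_s: 3.3
eef_pos: [0.5424, 0.4215, 0.1976]
eef_rot: [0.007, 0.498, 0.867, 0.0]
wrist_force: [0.2, -0.4, -0.6]
opening: 0.998
```

Run:
```python
from h import *
show(); p,R,o=pose()
plan([([.55,.3863,.1],down(np.radians(27.1))),([.55,.3863,.014],down(np.radians(27.1)))],1,step=.03)
```

```text
3.3 [0.5424 0.4215 0.1976] yawY 30.201325954324957 tilt 0.8537673474736195 F [ 0.1631 -0.3733 -0.6197] op 0.9975352897247627 q [ 0.4946  0.4189  1.3003 -0.0123  1.4138 -0.0306]
-0.041 -0.015 0.122 0.002 0.003 0.013 1; -0.042 -0.014 0.122 0.002 0.003 0.013 1; -0.042 -0.013 0.122 0.002 0.003 0.013 1; -0.043 -0.012 0.122 0.002 0.003 0.013 1
--
0.000 0.000 0.143 0.000 0.000 0.000 1; 0.000 0.000 0.143 0.000 0.000 0.000 1; 0.000 0.000 0.143 0.000 0.000 0.000 1
--
```

arm_command(motion="-0.041 -0.014 0.12 0.002 0.003 0.013 1; -0.042 -0.014 0.12 0.002 0.003 0.013 1; -0.042 -0.013 0.12 0.002 0.003 0.013 1; -0.042 -0.012 0.12 0.002 0.003 0.013 1; 0 0 0 0 0 0 1; 0 0 0 0 0 0 1")

```text
time_s: 3.8
eef_pos: [0.5514, 0.3845, 0.1019]
eef_rot: [0.001, 0.524, 0.852, 0.002]
wrist_force: [0.4, 0.2, 1.2]
opening: 1.001
```

Run:
```python
from h import *
show(); p,R,o=pose()
plan([([.55,.3863,.06],down(np.radians(27.1))),([.55,.3863,.014],down(np.radians(27.1)))],1,step=.025)
```

```text
3.8 [0.5514 0.3845 0.1019] yawY 26.808046919663525 tilt 0.2747965709001821 F [0.4047 0.2102 1.2221] op 1.000566218454325 q [ 0.4322  0.4742  1.4227  0.001   1.24   -0.036 ]
0.006 -0.002 0.105 0.002 -0.000 -0.002 1; 0.006 -0.001 0.105 0.002 -0.000 -0.002 1
--
0.000 0.000 0.115 0.000 0.000 0.000 1; 0.000 0.000 0.115 0.000 0.000 0.000 1
--
```

arm_command(motion="0.006 -0.002 0.1 0.002 0 -0.002 1; 0.006 -0.001 0.1 0.002 0 -0.002 1; 0 0 0.08 0 0 0 1; 0 0 0.06 0 0 0 1; 0 0 0 0 0 0 1; 0 0 0 0 0 0 1")

```text
time_s: 4.3
eef_pos: [0.5566, 0.3887, 0.0443]
eef_rot: [0.004, 0.523, 0.852, 0.007]
wrist_force: [0.1, 0.2, 0.2]
opening: 1.0
```

Run:
```python
from h import *
show(); p,R,o=pose()
plan([([.55,.3863,.014],down(np.radians(27.1)))],1,step=.05)
snap('scene','s1.png')
```

```text
4.3 [0.5566 0.3887 0.0443] yawY 26.946404205343384 tilt 0.9282708580974226 F [0.0904 0.2122 0.2414] op 0.9999678827949043 q [ 0.4348  0.547   1.4439  0.0007  1.1344 -0.0358]
0.005 -0.037 0.151 0.015 -0.000 -0.003 1
--
```

View pics/s1.png

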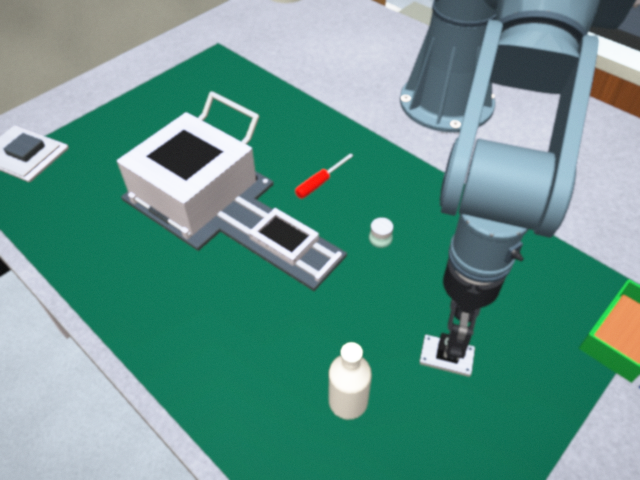

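arm_command(motion="0.005 -0.037 0.05 0.015 0 -0.003 1; 0 0 0 0 0 0 1; 0 0 0 0 0 0 1")

```text
time_s: 4.6
eef_pos: [0.5513, 0.3873, 0.0375]
eef_rot: [0.001, 0.521, 0.853, 0.002]
wrist_force: [0.2, 0.6, 0.2]
opening: 1.001
```

Run:
```python
from h import *
show(); p,R,o=pose()
plan([([.55,.3863,.015],down(np.radians(27.1)))],1,step=.05)
```

```text
4.6 [0.5513 0.3873 0.0375] yawY 27.167286795641704 tilt 0.27537204502300167 F [0.2404 0.6136 0.1601] op 1.0014089447811017 q [ 0.4367  0.5534  1.4497  0.      1.1337 -0.0374]
-0.002 -0.009 0.113 0.005 0.000 0.001 1
--
```

arm_command(motion="-0.002 -0.009 0.06 0.005 0 0 1; -0.002 -0.009 0.05 0.005 0 0 1; 0 0 0 0 0 0 1; 0 0 0 0 0 0 1")

```text
time_s: 4.93
eef_pos: [0.5485, 0.3851, 0.0141]
eef_rot: [-0.001, 0.521, 0.853, -0.002]
wrist_force: [0.4, 0.7, -0.1]
opening: 0.995
```

Run:
```python
from h import *
show(); p,R,o=pose()
plan([([.55,.3863,.015],down(np.radians(27.1)))],1,step=.05)
```

```text
4.9333 [0.5485 0.3851 0.0141] yawY 27.17936021949757 tilt 0.31743278900092237 F [ 0.422   0.6835 -0.0669] op 0.9947438692812359 q [ 0.4356  0.5844  1.4564 -0.0004  1.1063 -0.0386]
0.002 0.009 -0.005 -0.005 0.000 0.001 1
--
```

Good. Close with one tiny correction.

arm_command(motion="0.002 0.008 0 -0.005 0 0 1; 0 0 0 0 0 0 0; 0 0 0 0 0 0 0; 0 0 0 0 0 0 0; 0 0 0 0 0 0 0; 0 0 0 0 0 0 0; 0 0 0 0 0 0 0; 0 0 0 0 0 0 0")

```text
time_s: 5.6
eef_pos: [0.5502, 0.3863, 0.0143]
eef_rot: [0.0, 0.521, 0.853, 0.0]
wrist_force: [0.1, -0.3, -0.3]
opening: 0.008
```

Run:
```python
from h import *
show(); p,R,o=pose()
plan([([p[0],p[1],.12],down(np.radians(27.1)))],0,step=.03)
```

```text
5.6 [0.5502 0.3863 0.0143] yawY 27.16774831120671 tilt 0.0374335519433442 F [ 0.072  -0.2689 -0.2976] op 0.008033113155102781 q [ 0.4361  0.5841  1.4565 -0.0002  1.1004 -0.038 ]
-0.000 0.000 -0.132 0.000 0.000 0.000 0; -0.000 0.000 -0.132 0.000 0.000 0.000 0; -0.000 0.000 -0.132 0.000 0.000 0.000 0; -0.000 0.000 -0.132 0.000 0.000 0.000 0
--
```

Run:
```python
from h import *
c=snap('scene','s2.png'); t=snap('top','t2.png')
a=cv2.imread('pics/s2.png')[290:400,380:520]; b=cv2.imread('pics/t2.png')[190:310,110:260]
cv2.imwrite('pics/z2.png',np.hstack([cv2.resize(a,(400,314)),cv2.resize(b,(392,314))]))
```

```text
(no output)
```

View pics/z2.png

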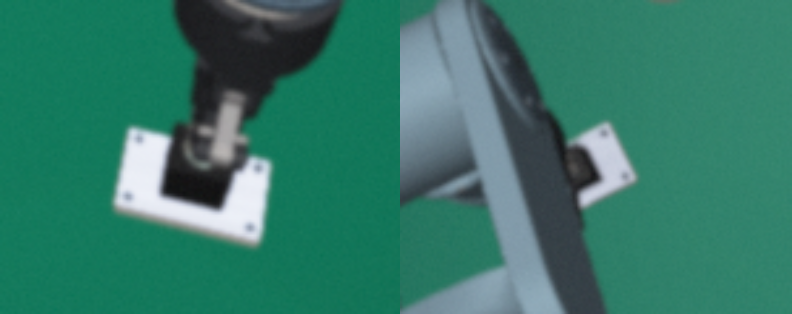

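Run:
```python
from h import *
import pickle
d=pickle.load(open('c0.pkl','rb'))
p,R,o=pose()
a=cv2.imread('pics/s2.png')
P=np.array([p,p+[0,0,.019],p+[0,0,.073],p+[0,0,.12]])
u=proj(d['scene'],P);print(u)
x,s=fit(d['scene'],(.549,.387,.47),[(.05,.08,.01,1,.0015)])
im=cv2.resize(a[270:400,390:520],None,fx=4.5,fy=4.5,interpolation=cv2.INTER_CUBIC)
for q in u: cv2.circle(im,tuple(int(v) for v in ((q-[390,270])*4.5)),3,(0,0,255),-1)
cv2.imwrite('pics/z3.png',im)
```

```text
[[446.76276109 352.68059938]
 [448.71619894 346.95372652]
 [454.62917588 329.61871527]
 [460.25902156 313.11375691]]
```

View pics/z3.png

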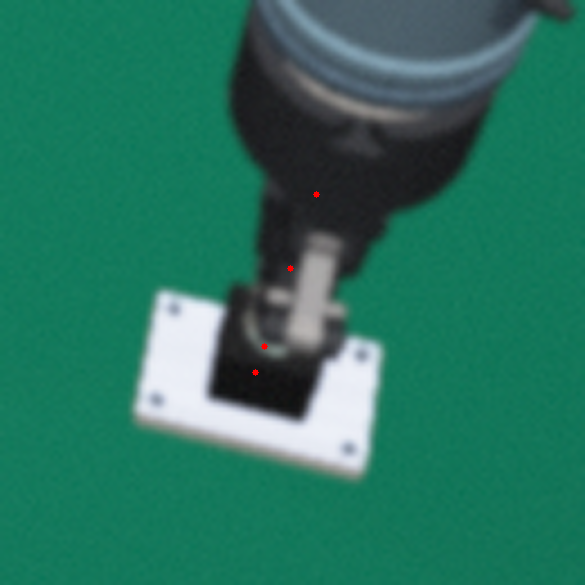

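arm_command(motion="0 0 -0.13 0 0 0 0; 0 0 -0.13 0 0 0 0; 0 0 -0.13 0 0 0 0; 0 0 -0.13 0 0 0 0; 0 0 0 0 0 0 0; 0 0 0 0 0 0 0")

```text
time_s: 6.2
eef_pos: [0.5482, 0.3853, 0.1199]
eef_rot: [-0.001, 0.521, 0.853, -0.002]
wrist_force: [-0.2, 0.3, -0.8]
opening: -0.002
```

Run:
```python
from h import *
show()
c=snap('scene','s4.png'); t=snap('top','t4.png')
p,R,o=pose()
P=np.array([p,p+[0,0,.019],p+[0,0,.073],p+[0,0,.12]])
u=proj(c,P);print(u, proj(t,P))
a=cv2.imread('pics/s4.png')
im=cv2.resize(a[220:390,380:530],None,fx=3.5,fy=3.5,interpolation=cv2.INTER_CUBIC)
for q in u: cv2.circle(im,tuple(int(v) for v in ((q-[380,220])*3.5)),2,(0,0,255),-1)
cv2.imwrite('pics/z4.png',im)
```

```text
6.2 [0.5482 0.3853 0.1199] yawY 27.16223669170861 tilt 0.3055796514513227 F [-0.242   0.251  -0.8118] op -0.001833870350261413 q [ 0.436   0.4583  1.4065 -0.0002  1.2821 -0.038 ]
[[458.6496 317.2369]
 [461.0017 310.3307]
 [468.1656 289.2964]
 [475.0487 269.0863]] [[161.9029 252.4928]
 [158.9819 251.4884]
 [150.0309 248.4105]
 [141.3523 245.4263]]
```

View pics/z4.png

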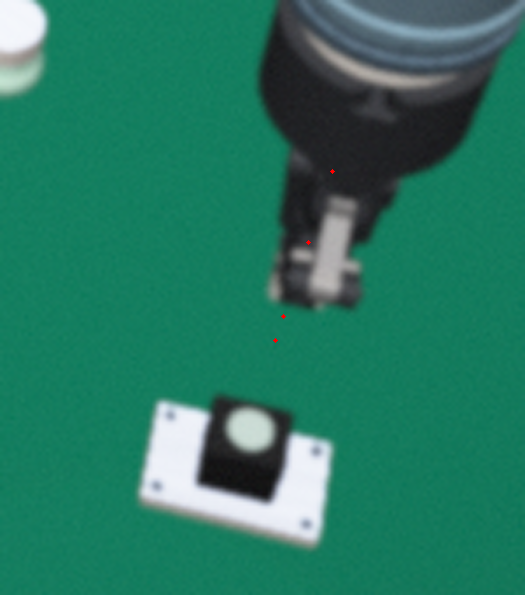

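View pics/t4.png

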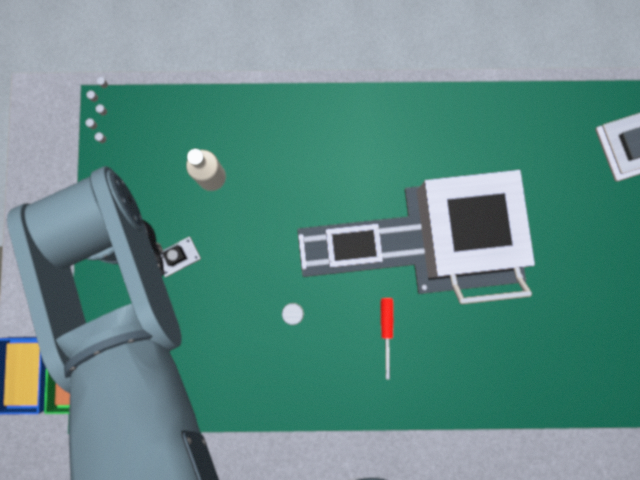

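arm_command(motion="0 0 0 0 0 0 1; 0 0 0 0 0 0 1; 0 0 0 0 0 0 1; 0 0 0 0 0 0 1; 0 0 0 0 0 0 1; 0 0 0 0 0 0 1; 0 0 0 0 0 0 1; 0 0 0 0 0 0 1")

```text
time_s: 6.97
eef_pos: [0.5444, 0.3834, 0.112]
eef_rot: [-0.005, 0.521, 0.853, -0.007]
wrist_force: [1.0, -0.0, 0.1]
opening: 0.999
```

Run:
```python
from h import *
show()
c=snap('scene','s5.png'); t=snap('top','t5.png')
p,R,o=pose()
Y=R.as_matrix()[:,1]
P=np.array([p,p+[0,0,.019],p+[0,0,.073],p+[0,0,.12],p+.0425*Y,p-.0425*Y])
def z(c,f,box,s,out):
    a=cv2.imread('pics/'+f); im=cv2.resize(a[box[1]:box[3],box[0]:box[2]],None,fx=s,fy=s,interpolation=cv2.INTER_CUBIC)
    for q in proj(c,P): cv2.circle(im,tuple(int(v) for v in ((q-[box[0],box[1]])*s)),2,(0,0,255),-1)
    cv2.imwrite('pics/'+out,im)
z(c,'s5.png',(380,220,530,390),3.5,'z5.png')
z(t,'t5.png',(100,190,230,300),5,'zt5.png')
```

```text
6.9667 [0.5444 0.3834 0.112 ] yawY 27.15116610911262 tilt 0.9766696421212517 F [ 0.9554 -0.0352  0.1405] op 0.9994069590339805 q [ 0.4358  0.4664  1.4121 -0.0001  1.2801 -0.038 ]
```

View pics/z5.png

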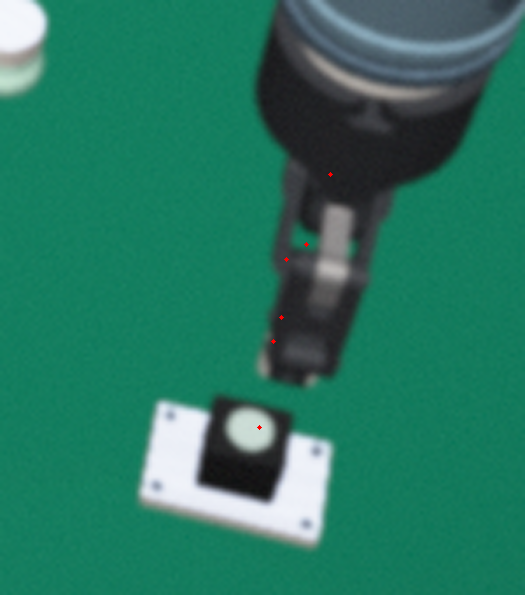

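View pics/zt5.png

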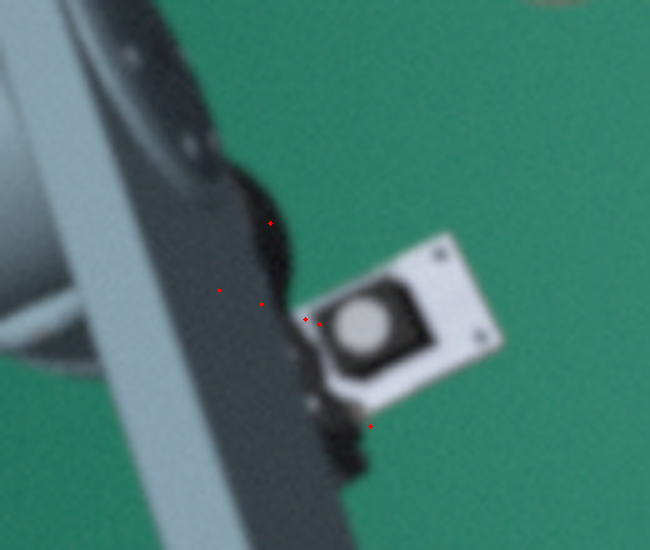

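Run:
```python
from h import *
import pickle
d=pickle.load(open('c0.pkl','rb'))
for n in d: print(n,proj(d[n],np.array([[0,0,0],[.09,0,0.],[0,.09,0],[0,0,.1],[0,-.09,0],[-.09,0,0]])))
a=cv2.imread('pics/scene0.png')
im=cv2.resize(a[0:150,350:550],None,fx=4,fy=4)
th=np.linspace(0,6.28,60)
for r in (.075,.095):
  for q in proj(d['scene'],np.c_[r*np.cos(th),r*np.sin(th),0*th+.0]): cv2.circle(im,tuple(int(v) for v in ((q-[350,0])*4)),1,(0,0,255),-1)
cv2.imwrite('pics/zb.png',im)
```

```text
scene [[446.16769311 102.0768118 ]
 [423.34534149 120.01964537]
 [478.52006313 118.49406083]
 [453.40032672  65.70767728]
 [415.69581835  86.61382235]
 [467.64377208  85.19241194]]
top [[371.086325   536.74546111]
 [370.15848739 488.60040647]
 [324.88267885 537.2702727 ]
 [377.0171547  560.71359332]
 [417.25437023 536.2210539 ]
 [372.03116463 585.77274226]]
```

View pics/zb.png

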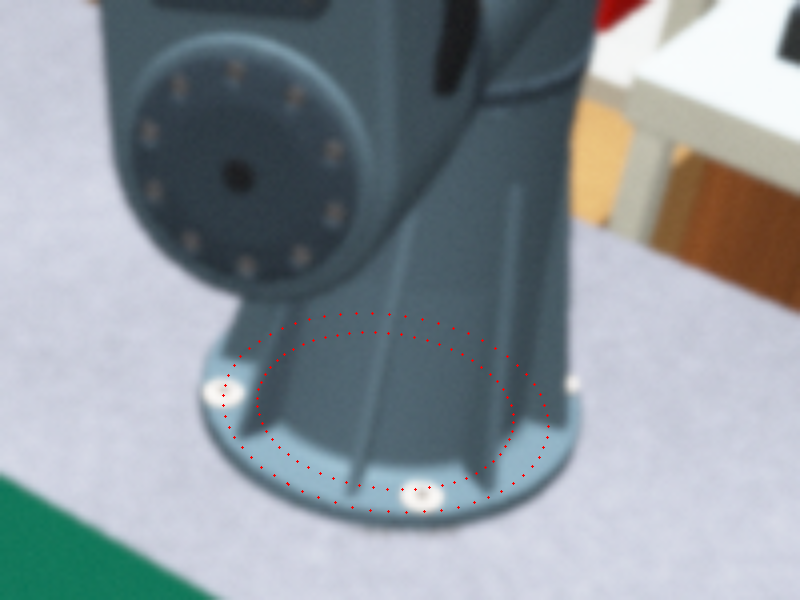

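Run:
```python
from h import *
p,R,o=pose()
plan([([.54,.37,.2],down(np.radians(27.1))),([.52,-.05,.2],down(np.radians(5.7)))],1)
```

```text
-0.016 -0.019 -0.146 -0.005 -0.000 0.000 1; -0.017 -0.019 -0.146 -0.005 -0.000 0.000 1; -0.017 -0.018 -0.146 -0.005 -0.000 0.000 1
--
-0.152 -0.087 0.000 0.000 0.000 0.030 1; -0.155 -0.082 0.000 0.000 0.000 0.030 1; -0.157 -0.078 0.000 0.000 0.000 0.030 1; -0.159 -0.073 0.000 0.000 0.000 0.030 1; -0.162 -0.068 0.000 0.000 0.000 0.030 1; -0.164 -0.063 0.000 0.000 0.000 0.030 1; -0.166 -0.057 0.000 0.000 0.000 0.030 1; -0.167 -0.052 0.000 0.000 0.000 0.030 1; -0.169 -0.047 0.000 0.000 0.000 0.030 1; -0.170 -0.042 0.000 0.000 0.000 0.030 1
-0.171 -0.036 0.000 0.000 0.000 0.030 1; -0.172 -0.031 0.000 0.000 0.000 0.030 1
--
```

arm_command(motion="-0.016 -0.019 -0.146 -0.005 0 0 1; -0.016 -0.019 -0.146 -0.005 0 0 1; -0.016 -0.018 -0.146 -0.005 0 0 1; -0.152 -0.087 0 0 0 0.03 1; -0.155 -0.082 0 0 0 0.03 1; -0.157 -0.078 0 0 0 0.03 1; -0.159 -0.073 0 0 0 0.03 1; -0.162 -0.068 0 0 0 0.03 1")

```text
time_s: 7.73
eef_pos: [0.5306, 0.1955, 0.2046]
eef_rot: [0.001, 0.585, 0.811, 0.002]
wrist_force: [0.6, -0.6, 0.6]
opening: 1.003
```

arm_command(motion="-0.164 -0.063 0 0 0 0.03 1; -0.166 -0.057 0 0 0 0.03 1; -0.167 -0.052 0 0 0 0.03 1; -0.169 -0.047 0 0 0 0.03 1; -0.17 -0.042 0 0 0 0.03 1; -0.17 -0.036 0 0 0 0.03 1; -0.17 -0.031 0 0 0 0.03 1; 0 0 0 0 0 0 1; 0 0 0 0 0 0 1")

```text
time_s: 8.48
eef_pos: [0.5171, -0.0674, 0.2084]
eef_rot: [0.005, 0.677, 0.736, 0.003]
wrist_force: [-0.6, 0.2, -0.0]
opening: 0.999
```

```bash
cat >> h.py <<'E'
def view(n,f,P,w=75,s=4,centre=None):
    c=snap(n,f); u=proj(c,P); m=np.array(centre if centre is not None else u[0]).astype(int); x0=max(m[0]-w,0);y0=max(m[1]-w,0)
    a=cv2.imread('pics/'+f); im=cv2.resize(a[y0:y0+2*w,x0:x0+2*w],None,fx=s,fy=s,interpolation=cv2.INTER_CUBIC)
    for q in u: cv2.circle(im,tuple(int(v) for v in ((q-[x0,y0])*s)),2,(0,0,255),-1)
    cv2.imwrite('pics/z_'+f,im); print(n,'x0,y0',x0,y0,'px',u.round(1).tolist()); return c
def tpts():
    p,R,o=pose(); M=R.as_matrix(); Y=M[:,1]; Z=M[:,2]
    return np.array([p,p-.019*Z,p-.073*Z,p-.12*Z,p-.013*Z+.0425*Y,p-.013*Z-.0425*Y])
E
python3 - <<'E'
from h import *
show(); P=tpts()
view('scene','s6.png',P); view('top','t6.png',P)
E
```

```text
8.4833 [ 0.5171 -0.0674  0.2084] yawY 4.721716743998116 tilt 0.7208269743357081 F [-0.6176  0.1603 -0.0148] op 0.9992491543403351 q [-0.3591  0.038   1.7355  0.0023  1.3556 -0.4419]
scene x0,y0 184 49 px [[259.2, 124.7], [258.3, 115.9], [255.7, 89.5], [253.2, 64.5], [241.4, 131.3], [275.0, 106.7]]
top x0,y0 343 188 px [[418.2, 263.5], [420.4, 262.8], [427.2, 260.5], [433.8, 258.3], [416.9, 237.5], [422.6, 288.8]]
```

View pics/z_s6.png

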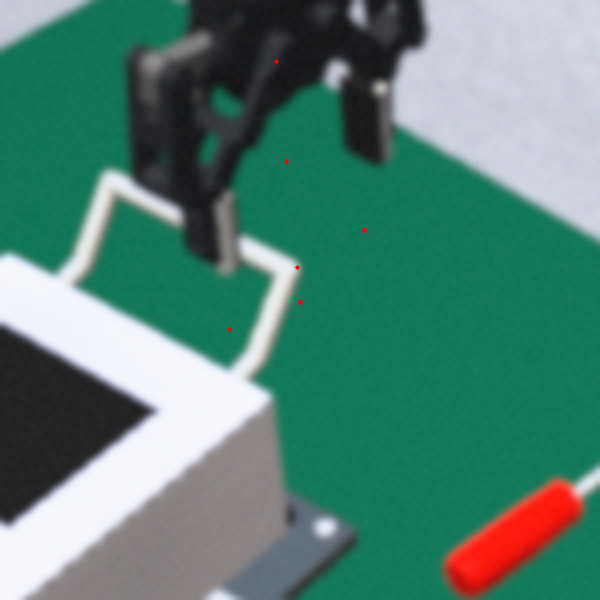

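View pics/z_t6.png

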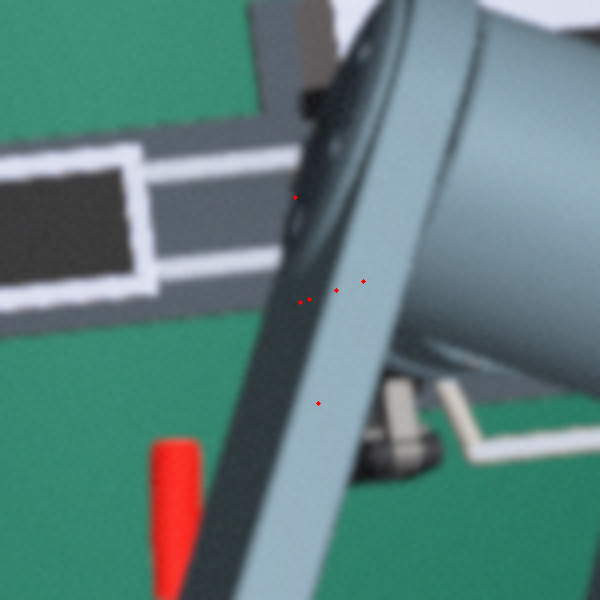

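Run:
```python
from h import *
np.set_printoptions(precision=4,suppress=True)
S=camera('scene');T=camera('top')
for us in [(279,89),(276,89),(281,88)]:
  for ut in [(443,304),(445,300)]: print(us,ut,tri(S,us,T,ut))
print(tpts()); show()
```

```text
(279, 89) (443, 304) (array([ 0.4461, -0.097 ,  0.231 ]), np.float64(0.010732403524261068))
(279, 89) (445, 300) (array([ 0.4503, -0.097 ,  0.234 ]), np.float64(0.017407366775585693))
(276, 89) (443, 304) (array([ 0.4478, -0.0992,  0.2303]), np.float64(0.005452666785281038))
(276, 89) (445, 300) (array([ 0.452 , -0.0993,  0.2332]), np.float64(0.012156214618586413))
(281, 88) (443, 304) (array([ 0.445 , -0.095 ,  0.2339]), np.float64(0.014001856335425708))
(281, 88) (445, 300) (array([ 0.4493, -0.095 ,  0.2369]), np.float64(0.02064053071676341))
[[ 0.5173 -0.0648  0.2082]
 [ 0.517  -0.0648  0.2272]
 [ 0.5164 -0.0647  0.2812]
 [ 0.5158 -0.0646  0.3282]
 [ 0.5594 -0.0611  0.2217]
 [ 0.4748 -0.0685  0.2207]]
8.6833 [ 0.5173 -0.0648  0.2082] yawY 4.984161009292992 tilt 0.6927628037107224 F [-0.5196  0.592  -0.4393] op 1.0005383642552808 q [-0.3542  0.0383  1.7358  0.0024  1.3556 -0.4417]
```

```bash
python3 - <<'E'
from h import *
np.set_printoptions(precision=4,suppress=True)
S=camera('scene');T=camera('top')
for z in (.2,.21,.22,.23,.24,.25,.26): print(z,atz(S,(259.75,102),z), 'tips',atz(S,(184+228/4,49+266/4),z),atz(S,(184+378/4,49+160/4),z))
for z in (.23,.26,.28,.3): print(z,atz(T,(443,302),z))
for n,c in (('S',S),('T',T)): print(n,search_frame('scene' if n=='S' else 'top','hood_bar'))
E
python3 -c "
import cv2
a=cv2.imread('pics/s6.png');cv2.imwrite('pics/s6b.png',cv2.resize(a[0:200,150:400],None,fx=3.2,fy=3,interpolation=2))
a=cv2.imread('pics/t6.png');cv2.imwrite('pics/t6b.png',a)"
```

```text
0.2 [ 0.4662 -0.1219  0.2   ] tips [ 0.5153 -0.1182  0.2   ] [ 0.4158 -0.1247  0.2   ]
0.21 [ 0.4746 -0.1116  0.21  ] tips [ 0.5229 -0.1079  0.21  ] [ 0.4249 -0.1144  0.21  ]
0.22 [ 0.4829 -0.1013  0.22  ] tips [ 0.5305 -0.0977  0.22  ] [ 0.434 -0.104  0.22 ]
0.23 [ 0.4912 -0.091   0.23  ] tips [ 0.5381 -0.0875  0.23  ] [ 0.4432 -0.0937  0.23  ]
0.24 [ 0.4996 -0.0807  0.24  ] tips [ 0.5456 -0.0772  0.24  ] [ 0.4523 -0.0834  0.24  ]
0.25 [ 0.5079 -0.0705  0.25  ] tips [ 0.5532 -0.067   0.25  ] [ 0.4614 -0.073   0.25  ]
0.26 [ 0.5162 -0.0602  0.26  ] tips [ 0.5608 -0.0568  0.26  ] [ 0.4705 -0.0627  0.26  ]
0.23 [ 0.4528 -0.1015  0.23  ]
0.26 [ 0.4527 -0.0944  0.26  ]
0.28 [ 0.4526 -0.0897  0.28  ]
0.3 [ 0.4526 -0.085   0.3   ]
S [{'box': [118.4, 93.3, 258.1, 233.1], 'conf': 0.86}]
T [{'box': [414.6, 169.5, 524.2, 300.4], 'conf': 0.94}]
```

View pics/s6b.png

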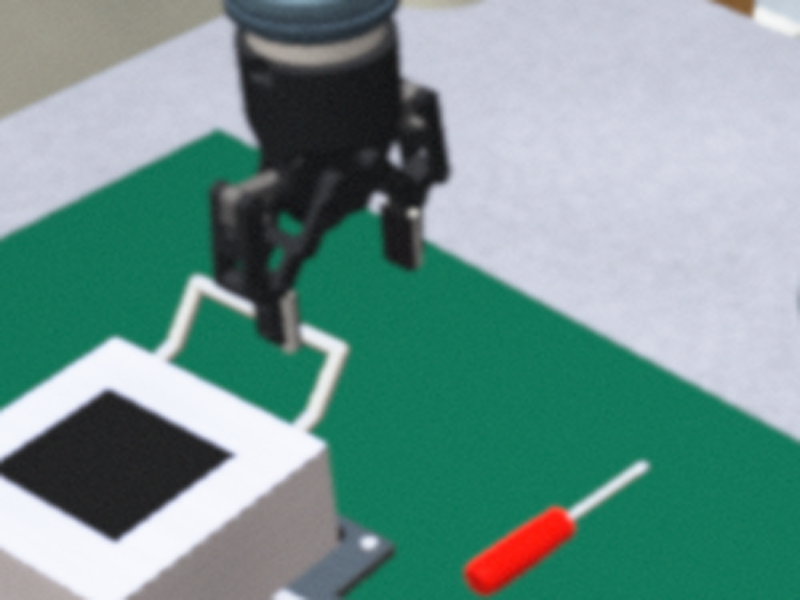

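View pics/t6b.png

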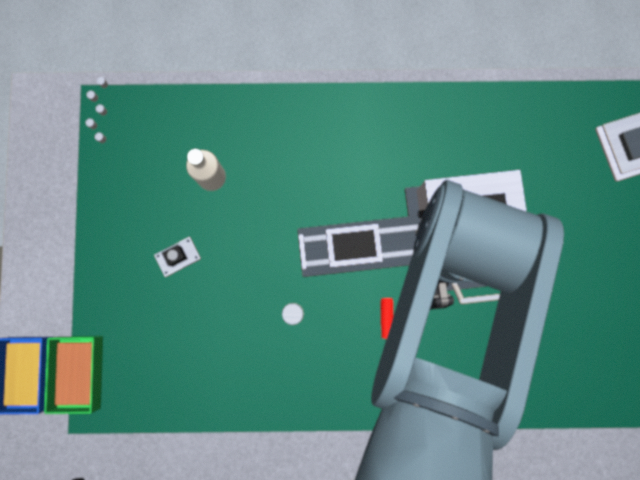

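arm_command(motion="0 0 0 0 0 0 0; 0 0 0 0 0 0 0; 0 0 0 0 0 0 0; 0 0 0 0 0 0 0; 0 0 0 0 0 0 0; 0 0 0 0 0 0 0; 0 0 0 0 0 0 0")

```text
time_s: 9.47
eef_pos: [0.5174, -0.0626, 0.208]
eef_rot: [0.005, 0.674, 0.739, 0.003]
wrist_force: [-0.4, -0.6, 0.2]
opening: 0.007
```

Run:
```python
from h import *
show(); P=tpts()
view('scene','s7.png',P[:4])
```

```text
9.4667 [ 0.5174 -0.0626  0.208 ] yawY 5.235909480724572 tilt 0.6682476863549569 F [-0.3537 -0.6332  0.1508] op 0.006735195506135592 q [-0.3499  0.0386  1.736   0.0023  1.3556 -0.4418]
scene x0,y0 185 51 px [[261.0, 126.2], [260.1, 117.5], [257.5, 91.0], [255.0, 66.1]]
```

View pics/z_s7.png

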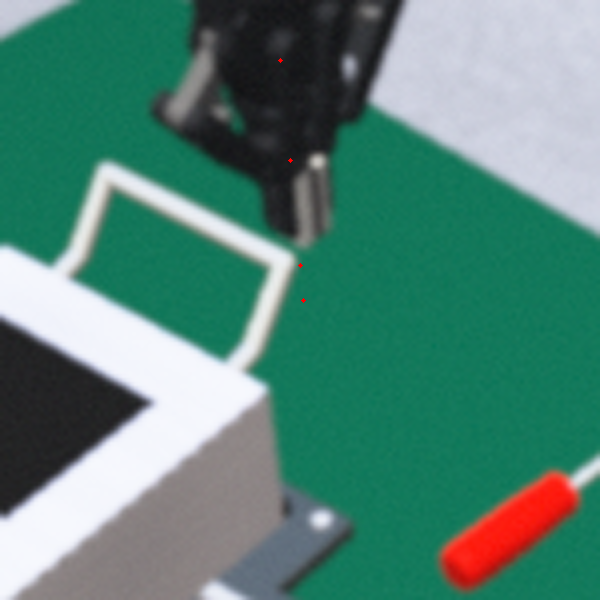

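Run:
```python
from h import *
p,R,o=pose()
plan([([.55,.3763,.1],down(np.radians(26.6)))],1)
```

```text
0.181 0.030 0.045 0.001 0.000 -0.030 1; 0.180 0.035 0.045 0.001 0.000 -0.030 1; 0.179 0.041 0.045 0.001 0.000 -0.030 1; 0.177 0.047 0.045 0.001 0.000 -0.030 1; 0.176 0.052 0.045 0.001 0.000 -0.030 1; 0.174 0.058 0.045 0.001 0.000 -0.030 1; 0.172 0.063 0.045 0.001 0.000 -0.030 1; 0.170 0.068 0.045 0.001 0.000 -0.030 1; 0.168 0.074 0.045 0.001 0.000 -0.030 1; 0.166 0.079 0.045 0.001 0.000 -0.030 1
0.163 0.084 0.045 0.001 0.000 -0.030 1; 0.160 0.089 0.045 0.001 0.000 -0.030 1
--
```

arm_command(motion="0.181 0.03 0.045 0.001 0 -0.03 1; 0.18 0.035 0.045 0.001 0 -0.03 1; 0.179 0.041 0.045 0.001 0 -0.03 1; 0.177 0.047 0.045 0.001 0 -0.03 1; 0.176 0.052 0.045 0.001 0 -0.03 1; 0.174 0.058 0.045 0.001 0 -0.03 1; 0.172 0.063 0.045 0.001 0 -0.03 1; 0.17 0.068 0.045 0.001 0 -0.03 1; 0.168 0.074 0.045 0.001 0 -0.03 1; 0.166 0.079 0.045 0.001 0 -0.03 1")

```text
time_s: 10.35
eef_pos: [0.5501, 0.3088, 0.1161]
eef_rot: [0.007, 0.551, 0.834, -0.001]
wrist_force: [0.9, 0.1, -0.4]
opening: 0.999
```

Run:
```python
from h import *
show();p,R,o=pose()
plan([([.55,.3863,.06],down(np.radians(27.1)))],1,step=.03)
```

```text
10.35 [0.5501 0.3088 0.1161] yawY 23.098991915284408 tilt 0.82017606566274 F [ 0.8755  0.107  -0.436 ] op 0.9993985573874307 q [ 0.3307  0.3739  1.5317 -0.0129  1.2285 -0.0681]
0.090 0.037 0.069 0.001 0.003 -0.017 1; 0.089 0.039 0.069 0.001 0.003 -0.017 1; 0.088 0.041 0.070 0.001 0.003 -0.017 1; 0.087 0.042 0.070 0.001 0.003 -0.017 1
--
```

arm_command(motion="0.07 0.037 0.07 0.001 0.003 -0.017 1; 0.07 0.039 0.07 0.001 0.003 -0.017 1; 0.06 0.041 0.07 0.001 0.003 -0.01 1; 0 0 0 0 0 0 1; 0 0 0 0 0 0 1; 0 0 0 0 0 0 1")

```text
time_s: 10.85
eef_pos: [0.5524, 0.3652, 0.0685]
eef_rot: [0.001, 0.526, 0.85, -0.0]
wrist_force: [-0.3, -0.0, -0.8]
opening: 1.004
```

Run:
```python
from h import *
show();p,R,o=pose()
plan([([.549,.3873,.03],down(np.radians(27.1)))],1,step=.03)
```

```text
10.85 [0.5524 0.3652 0.0685] yawY 26.49161438361104 tilt 0.07897759726457844 F [-0.3376 -0.0288 -0.8313] op 1.0037641059126607 q [ 0.406   0.4957  1.4654 -0.0015  1.1803 -0.0558]
0.053 0.017 0.096 0.000 0.001 -0.005 1; 0.053 0.017 0.096 0.000 0.001 -0.005 1
--
```

arm_command(motion="0.053 0.017 0.08 0 0.001 -0.005 1; 0.045 0.015 0.07 0 0.001 -0.005 1; 0 0 0 0 0 0 1; 0 0 0 0 0 0 1")

```text
time_s: 11.18
eef_pos: [0.5524, 0.3837, 0.0414]
eef_rot: [0.002, 0.523, 0.852, 0.002]
wrist_force: [1.1, 0.7, 0.4]
opening: 0.996
```

Run:
```python
from h import *
show();p,R,o=pose()
plan([([.549,.3873,-.014],down(np.radians(27.1)))],1,step=.03)
P=tpts(); view('scene','s8.png',P[:4],w=70);
```

```text
11.1833 [0.5524 0.3837 0.0414] yawY 26.874539319567077 tilt 0.2865702893029204 F [1.0834 0.6657 0.4407] op 0.9962400012154154 q [ 0.4312  0.5461  1.4518 -0.0005  1.1388 -0.0376]
0.012 -0.004 0.139 0.002 0.000 -0.002 1; 0.012 -0.004 0.139 0.002 0.000 -0.002 1
--
scene x0,y0 377 274 px [[447.4, 344.3], [449.4, 338.3], [455.5, 319.9], [461.4, 302.5]]
```

View pics/z_s8.png

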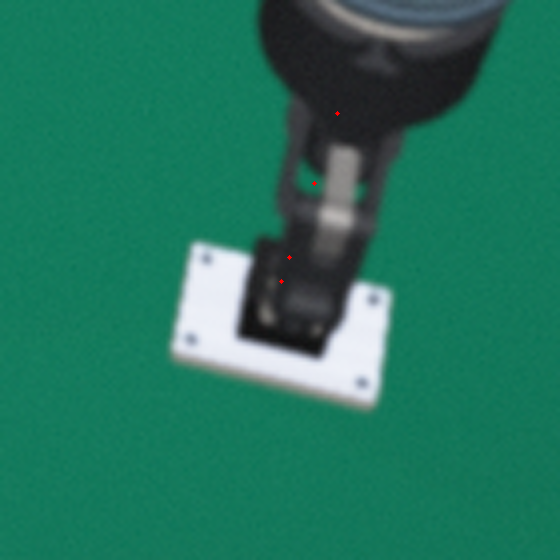

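arm_command(motion="0.012 -0.006 0.1 0.002 0 0 1; 0.008 -0.005 0.08 0.002 0 0 1; 0 0 0 0 0 0 1; 0 0 0 0 0 0 1")

```text
time_s: 11.57
eef_pos: [0.5516, 0.3852, 0.008]
eef_rot: [0.002, 0.524, 0.851, 0.002]
wrist_force: [-0.8, 0.5, 0.6]
opening: 0.999
```

Run:
```python
from h import *
show();p,R,o=pose()
plan([([.549,.3873,-.015],down(np.radians(27.1)))],1,step=.03)
P=tpts(); view('scene','s9.png',P[:4],w=70);
```

```text
11.5667 [0.5516 0.3852 0.008 ] yawY 26.747451490121048 tilt 0.3262559404809721 F [-0.8219  0.4727  0.6177] op 0.9992541582578431 q [ 0.4343  0.5905  1.4613 -0.0015  1.0842 -0.0318]
0.015 -0.008 0.115 0.005 0.001 -0.006 1
--
scene x0,y0 375 284 px [[445.1, 354.7], [447.0, 349.0], [452.9, 331.7], [458.5, 315.2]]
```

View pics/z_s9.png

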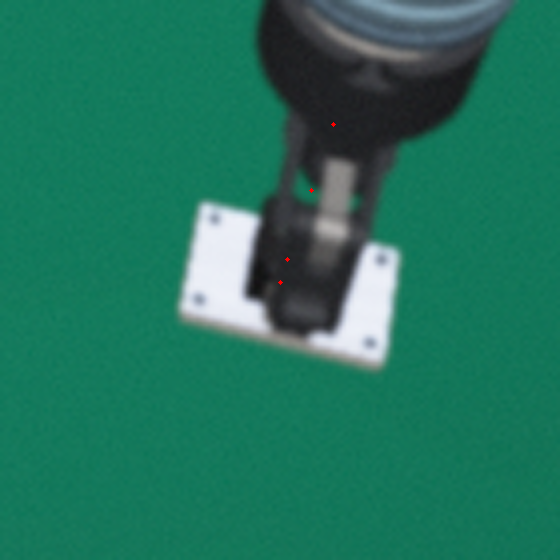

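arm_command(motion="-0.01 -0.006 0.07 0.005 0 -0.003 1; 0 -0.004 0.05 0.002 0 -0.003 1; 0 0 0 0 0 0 1; 0 0 0 0 0 0 1")

```text
time_s: 11.95
eef_pos: [0.5523, 0.3822, -0.0162]
eef_rot: [0.001, 0.522, 0.853, -0.0]
wrist_force: [-0.1, -0.4, 0.7]
opening: 0.998
```

Run:
```python
from h import *
show();p,R,o=pose()
plan([([.550,.385,-.016],down(np.radians(27.1)))],1,step=.03)
P=tpts(); view('scene','s10.png',P[:4],w=70);
```

```text
11.95 [ 0.5523  0.3822 -0.0162] yawY 27.120362389441564 tilt 0.10288138027888645 F [-0.0997 -0.3867  0.7219] op 0.9982918623780536 q [ 0.43    0.626   1.4632 -0.0021  1.0522 -0.0423]
0.018 -0.004 -0.001 0.000 0.002 0.000 1
--
scene x0,y0 370 290 px [[441.0, 360.8], [442.8, 355.3], [448.3, 338.9], [453.6, 323.3]]
```

View pics/z_s10.png

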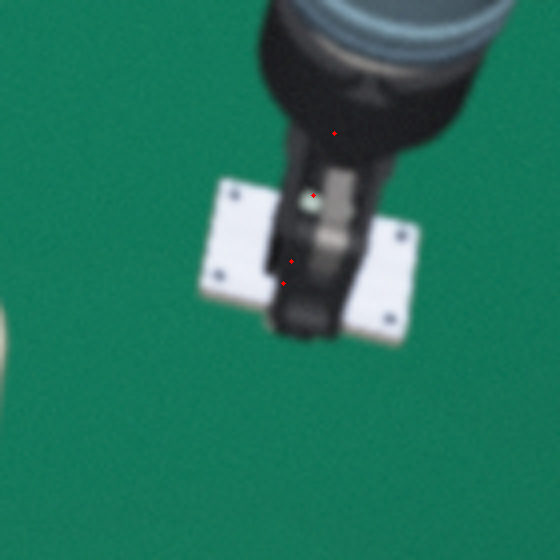

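arm_command(motion="0 0 0 0 0 0 0; 0 0 0 0 0 0 0; 0 0 0 0 0 0 0; 0 0 0 0 0 0 0; 0 0 0 0 0 0 0; 0 0 0 0 0 0 0")

```text
time_s: 12.5
eef_pos: [0.553, 0.3828, -0.0146]
eef_rot: [0.001, 0.521, 0.853, 0.0]
wrist_force: [0.4, 1.3, -3.0]
opening: 0.338
```

Run:
```python
from h import *
show()
P=tpts(); view('scene','s11.png',P[:4],w=70);
```

```text
12.5 [ 0.553   0.3828 -0.0146] yawY 27.13467344115384 tilt 0.15224319909704825 F [ 0.4348  1.272  -3.028 ] op 0.3379349734999238 q [ 0.4304  0.6242  1.4622 -0.0021  1.0532 -0.0421]
scene x0,y0 371 290 px [[441.2, 360.8], [443.0, 355.3], [448.6, 338.8], [453.9, 323.1]]
```

View pics/z_s11.png

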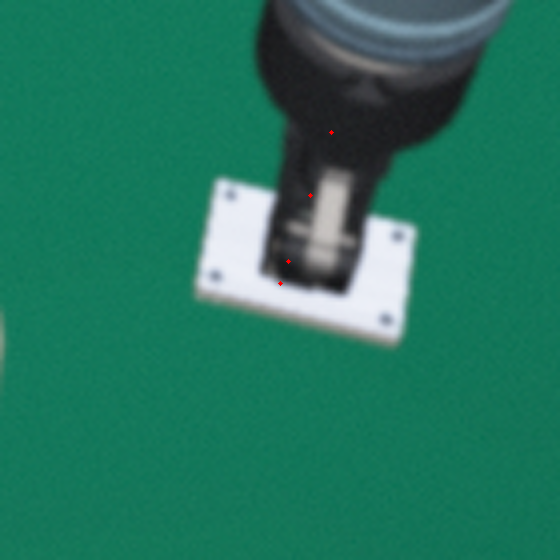

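Run:
```python
from h import *
p,R,o=pose()
plan([([p[0],p[1],.08],down(np.radians(27.1))),([.565,.05,.08],down(np.radians(5.75)))],0,step=.03)
```

```text
-0.000 0.000 -0.118 0.000 0.000 0.000 0; -0.000 0.000 -0.118 0.000 0.000 0.000 0; -0.000 0.000 -0.118 0.000 0.000 0.000 0; -0.000 0.000 -0.118 0.000 0.000 0.000 0
--
-0.126 -0.059 0.000 0.000 0.000 0.030 0; -0.127 -0.055 0.000 0.000 0.000 0.030 0; -0.129 -0.051 0.000 0.000 0.000 0.030 0; -0.131 -0.047 0.000 0.000 0.000 0.030 0; -0.132 -0.043 0.000 0.000 0.000 0.030 0; -0.133 -0.039 0.000 0.000 0.000 0.030 0; -0.134 -0.034 0.000 0.000 0.000 0.030 0; -0.135 -0.030 0.000 0.000 0.000 0.030 0; -0.136 -0.026 0.000 0.000 0.000 0.030 0; -0.137 -0.022 0.000 0.000 0.000 0.030 0
-0.138 -0.017 0.000 0.000 0.000 0.030 0; -0.138 -0.013 0.000 0.000 0.000 0.030 0
--
```

arm_command(motion="0 0 -0.06 0 0 0 0; 0 0 -0.12 0 0 0 0; 0 0 -0.12 0 0 0 0; 0 0 -0.12 0 0 0 0; 0 0 -0.04 0 0 0 0; -0.06 -0.03 0 0 0 0.01 0; -0.126 -0.058 0 0 0 0.03 0; -0.127 -0.055 0 0 0 0.03 0; -0.129 -0.051 0 0 0 0.03 0; -0.13 -0.047 0 0 0 0.03 0")

```text
time_s: 13.38
eef_pos: [0.5501, 0.2564, 0.0787]
eef_rot: [-0.001, 0.577, 0.816, -0.002]
wrist_force: [0.2, -0.7, -3.3]
opening: 0.34
```

arm_command(motion="-0.132 -0.043 0 0 0 0.03 0; -0.133 -0.039 0 0 0 0.03 0; -0.134 -0.034 0 0 0 0.03 0; -0.135 -0.03 0 0 0 0.03 0; -0.136 -0.026 0 0 0 0.03 0; -0.1 -0.02 0 0 0 0.03 0; -0.05 -0.01 0 0 0 0.01 0; 0 0 0 0 0 0 0; 0 0 0 0 0 0 0")

```text
time_s: 14.13
eef_pos: [0.542, 0.0682, 0.0706]
eef_rot: [-0.005, 0.664, 0.748, -0.009]
wrist_force: [0.5, 0.8, -2.6]
opening: 0.335
```

Run:
```python
from h import *
show();p,R,o=pose()
plan([([.567,.027,.07],down(np.radians(5.75)))],0,step=.03)
P=tpts(); view('scene','s12.png',P[:4],w=75); view('top','t12.png',P[:4],w=75)
```

```text
14.1333 [0.542  0.0682 0.0706] yawY 6.80774457955338 tilt 1.1184646292203289 F [ 0.457   0.7625 -2.5891] op 0.3346662125010971 q [-0.0867  0.2776  1.7621 -0.0089  1.1197 -0.2016]
-0.110 0.050 0.001 -0.009 0.002 0.009 0; -0.109 0.051 0.001 -0.009 0.002 0.009 0
--
scene x0,y0 232 149 px [[307.4, 224.9], [307.1, 218.0], [306.0, 197.5], [305.0, 178.0]]
top x0,y0 258 181 px [[333.8, 256.6], [334.1, 255.5], [335.0, 252.3], [335.9, 249.2]]
```

View pics/z_s12.png

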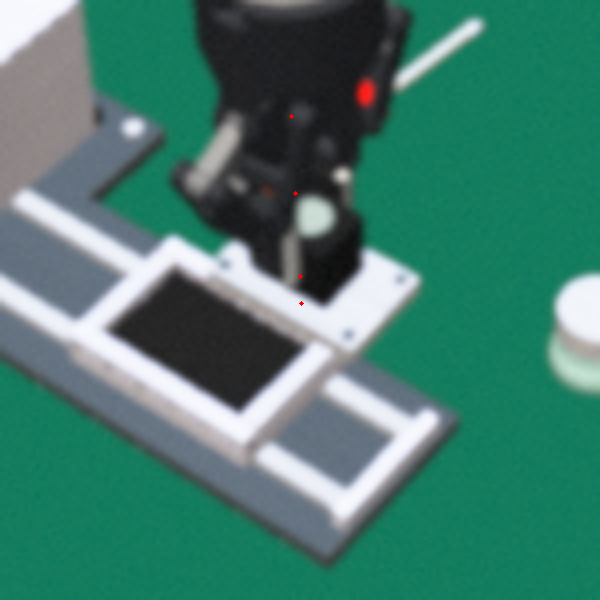

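View pics/z_t12.png

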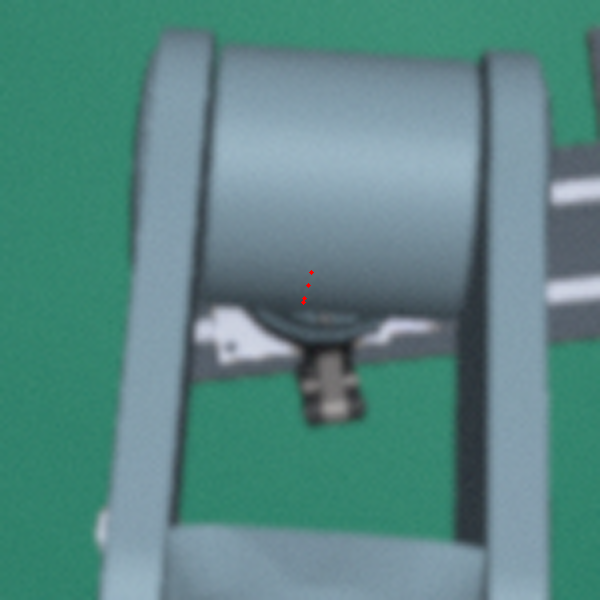

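arm_command(motion="-0.06 0.03 0.02 -0.006 0 0.005 0; -0.06 0.03 0.02 -0.006 0 0.005 0; -0.06 0.03 0.02 -0.004 0 0.005 0; -0.02 0.01 0.02 0 0 0 0; 0 0 0 0 0 0 0; 0 0 0 0 0 0 0")

```text
time_s: 14.73
eef_pos: [0.5696, 0.0322, 0.0525]
eef_rot: [0.001, 0.667, 0.745, -0.001]
wrist_force: [0.7, -0.5, -2.3]
opening: 0.337
```

Run:
```python
from h import *
show();p,R,o=pose()
plan([([.567,.027,.045],down(np.radians(5.75)))],0,step=.03)
P=tpts(); c=view('scene','s13.png',P[:4],w=75)
z=p[2]+.0146+.01
for k in range(1): print(fit(c,(p[0],p[1],.1),[(.05,.08,z,1,.0015)]))
```

```text
14.7333 [0.5696 0.0322 0.0525] yawY 6.331175281064512 tilt 0.2200465404675883 F [ 0.736  -0.5273 -2.3392] op 0.33719303307906845 q [-0.1491  0.3379  1.7259 -0.0042  1.0767 -0.2576]
-0.024 -0.016 0.038 0.000 0.004 0.010 0
--
scene x0,y0 207 154 px [[283.0, 229.5], [282.4, 222.8], [280.6, 202.4], [279.0, 183.2]]
(array([0.5682, 0.0382, 0.13  ]), np.float64(32.667844131031096))
```

View pics/z_s13.png

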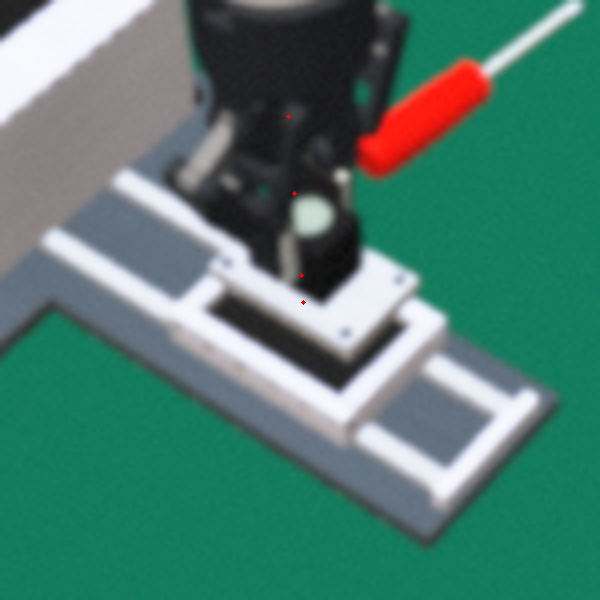

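arm_command(motion="-0.03 -0.008 0.03 0 0.004 0.008 0; -0.02 -0.004 0.03 0 0 0.004 0; 0 0 0 0 0 0 0; 0 0 0 0 0 0 0")

```text
time_s: 15.12
eef_pos: [0.5673, 0.0219, 0.0392]
eef_rot: [-0.001, 0.672, 0.741, 0.0]
wrist_force: [-0.6, 0.2, -4.2]
opening: 0.34
```

```bash
cat >> h.py <<'E'
def fitmod(c,p,yaw,zt,sides):
    # gradient fit with chosen sides only: 'y+','y-','x+','x-' in module frame; only part t range
    g=cv2.GaussianBlur(cv2.cvtColor(c['img'],cv2.COLOR_RGB2GRAY),(0,0),.6).astype(float)
    def pts(v,d):
        out=[]
        for s,(a,b) in sides.items():
            t=np.linspace(a,b,40)
            if s=='x+': L=np.c_[0*t+.025+d,t]
            if s=='x-': L=np.c_[0*t-.025-d,t]
            if s=='y+': L=np.c_[t,0*t+.04+d]
            if s=='y-': L=np.c_[t,0*t-.04-d]
            out.append(L)
        L=np.concatenate(out);cc,ss=np.cos(v[2]),np.sin(v[2])
        return np.c_[v[0]+cc*L[:,0]-ss*L[:,1],v[1]+ss*L[:,0]+cc*L[:,1],np.full(len(L),zt)]
    f=lambda q: map_coordinates(g,[q[:,1],q[:,0]],order=1)
    cost=lambda v:-np.mean(np.clip(f(proj(c,pts(v,-.0015)))-f(proj(c,pts(v,.0015))),-40,120))
    bst=None
    for k in range(8):
        q=np.array([*p,yaw])+np.random.default_rng(k).normal(size=3)*[.002,.002,.02]*(k>0)
        r=minimize(cost,q,method='Nelder-Mead',options=dict(initial_simplex=q+np.vstack([np.zeros(3),np.diag([.003,.003,.03])])))
        if bst is None or r.fun<bst.fun: bst=r
    return bst.x,-bst.fun,pts(bst.x,0)
E
python3 - <<'E'
from h import *
show();p,R,o=pose()
c=snap('scene','s14.png')
z=p[2]+.0146+.01
sd={'x+':(-.037,.037),'y+':(-.022,.022),'y-':(0,.022)}
x,s,P=fitmod(c,(p[0]-.0018,p[1]+.0057),.1,z,sd); print(x[:2],np.degrees(x[2]),s)
view('scene','s14b.png',P,w=50,s=6,centre=(285,235))
E
```

```text
15.1167 [0.5673 0.0219 0.0392] yawY 5.5907679239525905 tilt 0.07667383397629966 F [-0.6166  0.2238 -4.1718] op 0.33988213293638975 q [-0.1711  0.3533  1.7374  0.0011  1.0518 -0.2692]
[0.5689 0.0275] 4.3157755526624975 42.575928925510894
scene x0,y0 235 185 px [[256.6, 222.5], [257.4, 223.0], [258.2, 223.5], [258.9, 224.0], [259.7, 224.5], [260.5, 225.0], [261.3, 225.5], [262.0, 226.0], [262.8, 226.5], [263.6, 227.0], [264.3, 227.5], [265.1, 228.0], [265.9, 228.5], [266.7, 229.0], [267.5, 229.5], [268.2, 230.0], [269.0, 230.5], [269.8, 231.0], [270.6, 231.5], [271.4, 232.0], [272.2, 232.5], [273.0, 233.0], [273.8, 233.6], [274.5, 234.1], [275.3, 234.6], [276.1, 235.1], [276.9, 235.6], [277.7, 236.1], [278.5, 236.6], [279.3, 237.1], [280.1, 237.7], [280.9, 238.2], [281.7, 238.7], [282.5, 239.2], [283.3, 239.7], [284.1, 240.2], [284.9, 240.8], [285.8, 241.3], [286.6, 241.8], [287.4, 242.3], [305.8, 227.2], [305.4, 227.6], [305.0, 228.0], [304.6, 228.4], [304.2, 228.7], [303.7, 229.1], [303.3, 229.5], [302.9, 229.9], [302.5, 230.2], [302.1, 230.6], [301.7, 231.0], [301.3, 231.4], [300.9,
[... 380 characters left out ...]
1.0, 241.0], [290.6, 241.3], [290.2, 241.7], [289.8, 242.1], [264.7, 213.7], [264.5, 213.9], [264.3, 214.1], [264.1, 214.2], [263.9, 214.4], [263.7, 214.6], [263.5, 214.8], [263.3, 215.0], [263.1, 215.1], [262.9, 215.3], [262.7, 215.5], [262.4, 215.7], [262.2, 215.9], [262.0, 216.0], [261.8, 216.2], [261.6, 216.4], [261.4, 216.6], [261.2, 216.8], [261.0, 216.9], [260.8, 217.1], [260.6, 217.3], [260.4, 217.5], [260.1, 217.7], [259.9, 217.8], [259.7, 218.0], [259.5, 218.2], [259.3, 218.4], [259.1, 218.6], [258.9, 218.8], [258.7, 218.9], [258.5, 219.1], [258.3, 219.3], [258.0, 219.5], [257.8, 219.7], [257.6, 219.8], [257.4, 220.0], [257.2, 220.2], [257.0, 220.4], [256.8, 220.6], [256.6, 220.8]]
```

View pics/z_s14b.png

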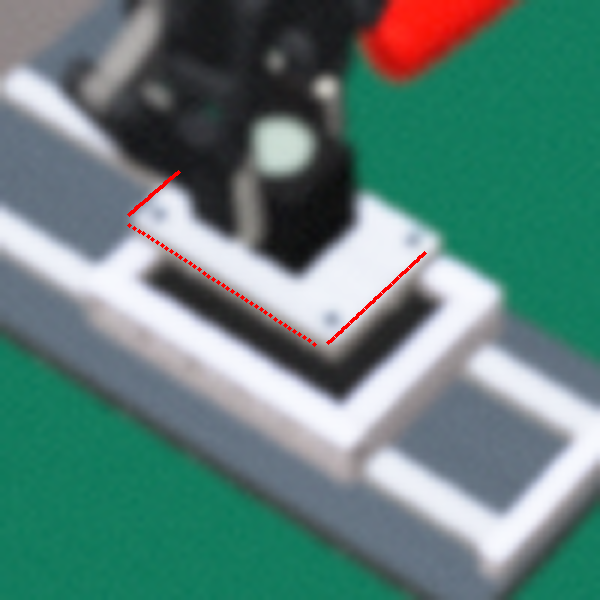

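Run:
```python
from h import *
import pickle
np.set_printoptions(precision=4,suppress=True)
d=pickle.load(open('c0.pkl','rb'));S=d['scene']
H=np.array([atz(S,((u+.5)/8-.5+410,(v+.5)/8-.5+320),.01) for u,v in [(150,150),(482,230),(460,397),(118,310)]])
print(H.mean(0),H[1:]-H[:-1])
p,R,o=pose(); z=p[2]+.0246
G=np.array([atz(S,((u+.5)/6-.5+235,(v+.5)/6-.5+185),z) for u,v in [(158,213),(330,320),(413,238)]])
print(z,G,'ctr',(G[0]+G[2])/2); e=G[1]-G[0];print(np.linalg.norm(e),np.degrees(np.arctan2(e[1],e[0]))-90)
# carriage pocket check in current image
c=camera('scene')
print(fit(c,(.5658,.028,.1),[(.075,.105,.038,1,.0015)])); show()
```

```text
[0.5483 0.3868 0.01  ] [[-0.0311  0.06    0.    ]
 [ 0.034   0.0175  0.    ]
 [ 0.0309 -0.0606  0.    ]]
0.0639303526549924 [[ 0.5874 -0.006   0.0639]
 [ 0.5814  0.0621  0.0639]
 [ 0.5419  0.0578  0.0639]] ctr [0.5646 0.0259 0.0639]
0.06836024710462775 5.055319503331489
(array([0.5666, 0.0289, 0.1037]), np.float64(27.097116511960586))
15.2667 [0.5676 0.0221 0.0396] yawY 5.6242152697469665 tilt 0.057339532310311754 F [ 0.0525 -0.1729 -2.3025] op 0.33728153613323236 q [-0.1706  0.3529  1.7371  0.0011  1.052  -0.2692]
```

arm_command(motion="0.003 0.001 0.025 0 0 0 0; 0 0 0.025 0 0 0 0; 0 0 0.015 0 0 0 0; 0 0 0 0 0 0 0; 0 0 0 0 0 0 0")

```text
time_s: 15.68
eef_pos: [0.5682, 0.0234, 0.0258]
eef_rot: [0.0, 0.671, 0.741, 0.001]
wrist_force: [0.8, -0.2, -1.9]
opening: 0.34
```

Run:
```python
from h import *
show();p,R,o=pose()
plan([([.5676,.0225,.0235],down(np.radians(5.75)))],0,step=.03)
print(tpts()[0]); view('scene','s15.png',tpts()[:1],w=50,s=6,centre=(285,235))
```

```text
15.6833 [0.5682 0.0234 0.0258] yawY 5.675324694615365 tilt 0.07934069890546358 F [ 0.7621 -0.1966 -1.8574] op 0.34021837878546557 q [-0.1681  0.3747  1.7413  0.0013  1.0248 -0.2678]
-0.004 -0.003 0.011 0.001 -0.001 -0.001 0
--
[0.5682 0.0234 0.0258]
scene x0,y0 235 185 px [[281.0, 235.9]]
```

View pics/z_s15.png

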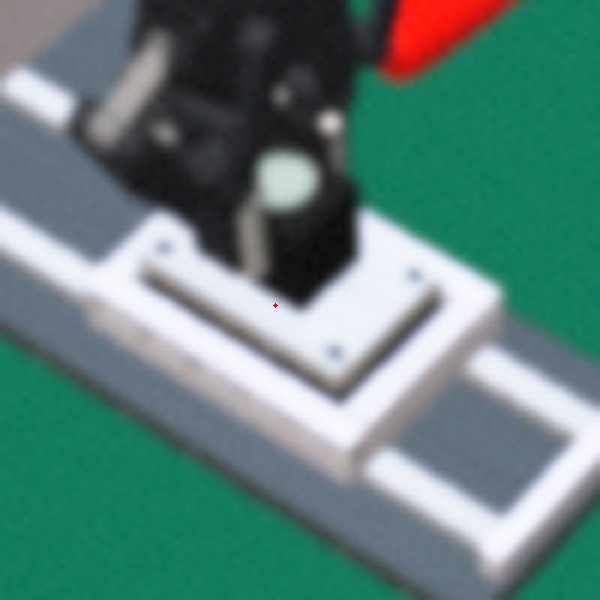

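Run:
```python
from h import *
import pickle
np.set_printoptions(precision=4,suppress=True)
d=pickle.load(open('c0.pkl','rb'));S=d['scene']
def Z(u): return ((np.array(u)-[235,185])+.5)*6-.5
def cor(x,y,yaw,sx,sy,z): 
    c,s=np.cos(yaw),np.sin(yaw); L=np.array([[1,1],[-1,1],[-1,-1],[1,-1]])*[sx/2,sy/2]
    return np.c_[x+c*L[:,0]-s*L[:,1],y+s*L[:,0]+c*L[:,1],[z]*4]
print('inner',Z(proj(S,cor(.5658,.028,.1012,.055,.085,.038))));print('outer',Z(proj(S,cor(.5658,.028,.1012,.075,.105,.038))))
print('flange pred',Z(proj(S,cor(.5682-.0018,.0234+.0057,.1,.05,.08,.0504))))
im=cv2.imread('pics/s15.png');a=cv2.resize(im[185:285,235:335],None,fx=6,fy=6,interpolation=cv2.INTER_CUBIC)
for C,col in ((cor(.5658,.028,.1012,.055,.085,.038),(0,0,255)),(cor(.5658,.028,.1012,.075,.105,.038),(0,0,255)),(cor(.5682-.0018,.0234+.0057,.1,.05,.08,.0504),(255,0,0))):
    cv2.polylines(a,[Z(proj(S,C)).astype(int)],True,col,1)
cv2.imwrite('pics/o15.png',a)
```

```text
inner [[342.3317 408.3446]
 [455.7133 295.2434]
 [244.5999 170.6778]
 [129.3852 276.8801]]
outer [[347.0934 445.775 ]
 [501.3897 290.3543]
 [240.9918 137.9376]
 [ 83.6059 281.7304]]
flange pred [[340.2247 376.635 ]
 [444.5503 273.6271]
 [244.0565 155.4792]
 [138.1524 252.4984]]
```

View pics/o15.png

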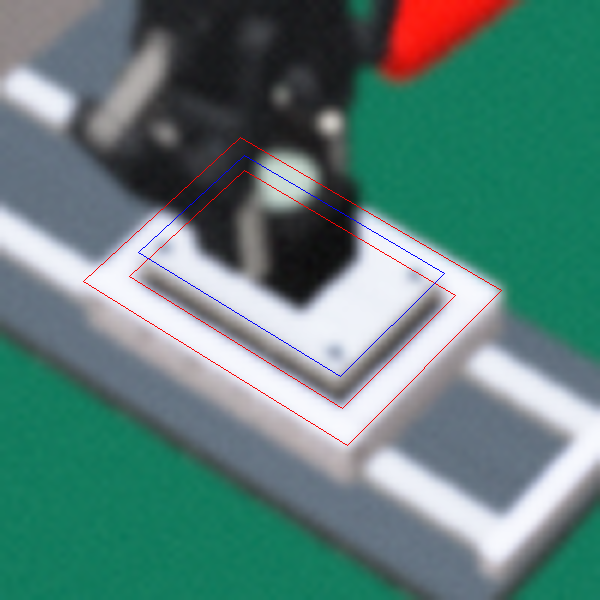

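arm_command(motion="-0.005 -0.003 0.015 0 0 0 0; 0 0 0.015 0 0 0 0; 0 0 0.01 0 0 0 0; 0 0 0 0 0 0 0")

```text
time_s: 16.07
eef_pos: [0.5679, 0.0223, 0.0173]
eef_rot: [0.0, 0.671, 0.741, 0.001]
wrist_force: [-0.9, -0.6, -2.4]
opening: 0.337
```

Run:
```python
from h import *
show();view('scene','s16.png',tpts()[:1],w=50,s=6,centre=(285,235))
```

```text
16.0667 [0.5679 0.0223 0.0173] yawY 5.684716894493501 tilt 0.09967006788479468 F [-0.9099 -0.6418 -2.4113] op 0.3367825959672593 q [-0.1702  0.3872  1.7452  0.0013  1.0078 -0.2701]
scene x0,y0 235 185 px [[281.0, 238.3]]
```

View pics/z_s16.png

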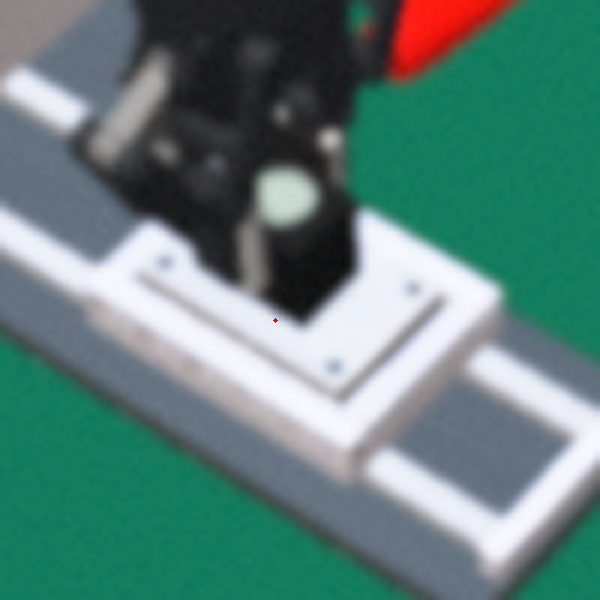

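arm_command(motion="0 0 0.008 0 0 0 0; 0 0 0.004 0 0 0 0; 0 0 0 0 0 0 0")

```text
time_s: 16.37
eef_pos: [0.5682, 0.0222, 0.015]
eef_rot: [0.001, 0.671, 0.741, 0.001]
wrist_force: [0.8, 0.3, -1.9]
opening: 0.337
```

Run:
```python
from h import *
show()
```

```text
16.3667 [0.5682 0.0222 0.015 ] yawY 5.677714842035127 tilt 0.13071297302531662 F [ 0.8295  0.2656 -1.9234] op 0.3372634809913476 q [-0.1703  0.3911  1.7455  0.0013  1.0031 -0.2701]
```

arm_command(motion="0 0 0.004 0 0 0 0; 0 0 0.004 0 0 0 0; 0 0 0 0 0 0 0")

```text
time_s: 16.62
eef_pos: [0.5684, 0.0222, 0.0153]
eef_rot: [0.001, 0.671, 0.741, 0.001]
wrist_force: [-0.4, -0.1, -2.3]
opening: 0.335
```

Run:
```python
from h import *
show()
```

```text
16.6167 [0.5684 0.0222 0.0153] yawY 5.695312179985323 tilt 0.10932164119636087 F [-0.4058 -0.0652 -2.2875] op 0.33481335872299417 q [-0.17    0.3912  1.7447  0.0009  1.0039 -0.2699]
```

arm_command(motion="0 0 0.012 0 0 0 0; 0 0 0.012 0 0 0 0")

```text
time_s: 16.78
eef_pos: [0.5688, 0.0222, 0.0149]
eef_rot: [0.0, 0.671, 0.742, 0.0]
wrist_force: [-14.2, 1.4, 25.6]
opening: 0.339
```

Run:
```python
from h import *
show();view('scene','s17.png',tpts()[:1],w=50,s=6,centre=(285,235))
```

```text
16.7833 [0.5688 0.0222 0.0149] yawY 5.733027036701879 tilt 0.07103125182097873 F [-14.2257   1.4449  25.5718] op 0.3388081193124724 q [-0.1696  0.393   1.7432  0.0003  1.0043 -0.2698]
scene x0,y0 235 185 px [[280.7, 239.4]]
```

View pics/z_s17.png

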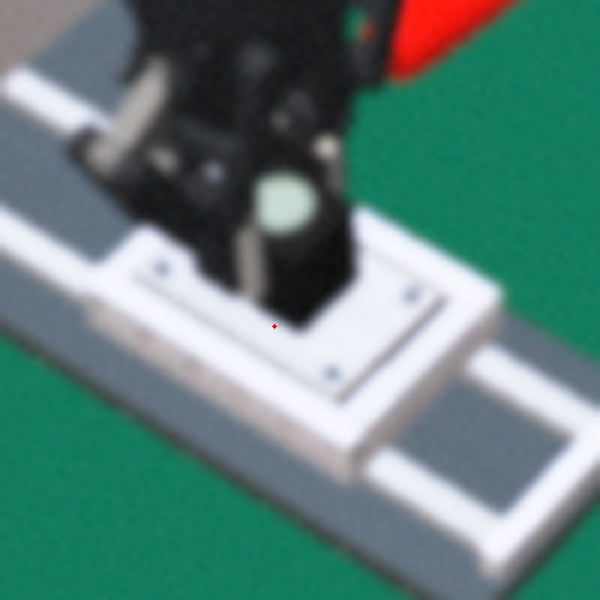

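arm_command(motion="0 0 -0.002 0 0 0 0; 0 0 0 0 0 0 0.6; 0 0 0 0 0 0 0.8; 0 0 0 0 0 0 1; 0 0 0 0 0 0 1; 0 0 0 0 0 0 1; 0 0 0 0 0 0 1")

```text
time_s: 17.42
eef_pos: [0.5711, 0.0219, 0.0169]
eef_rot: [0.003, 0.671, 0.742, 0.002]
wrist_force: [0.0, -0.4, 0.5]
opening: 1.004
```

Run:
```python
from h import *
show();view('scene','s18.png',tpts()[:1],w=50,s=6,centre=(285,235))
```

```text
17.4167 [0.5711 0.0219 0.0169] yawY 5.728929434748068 tilt 0.36178393662832686 F [ 0.0408 -0.3534  0.535 ] op 1.0035878716925717 q [-0.1696  0.3907  1.7412  0.0005  1.0034 -0.2698]
scene x0,y0 235 185 px [[279.6, 239.3]]
```

View pics/z_s18.png

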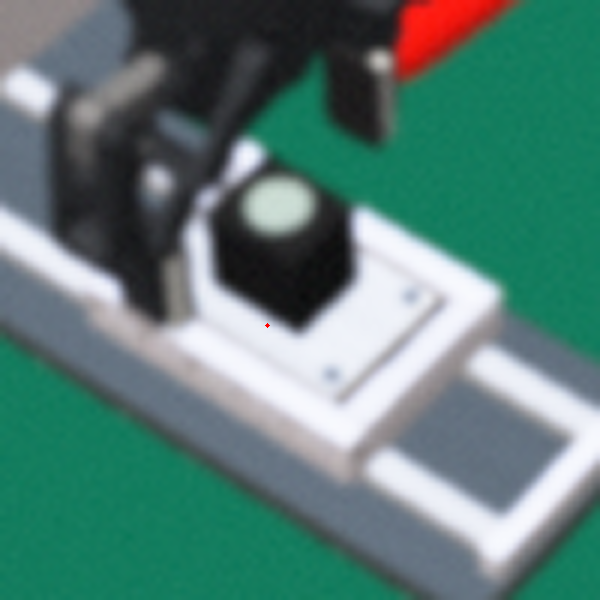

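Run:
```python
from h import *
p,R,o=pose()
plan([([.567,.022,.18],down(np.radians(5.7))),([.4585,-.2157,.17],down(np.radians(5.7)))],.5,step=.03)
```

```text
0.000 -0.003 -0.136 0.001 0.000 0.000 0.5; 0.000 -0.003 -0.136 0.001 0.000 0.000 0.5; 0.000 -0.003 -0.136 0.001 0.000 0.000 0.5; 0.000 -0.003 -0.136 0.001 0.000 0.000 0.5; 0.000 -0.003 -0.136 0.001 0.000 0.000 0.5; 0.000 -0.003 -0.136 0.001 0.000 0.000 0.5
--
-0.125 -0.073 0.006 0.000 0.000 0.000 0.5; -0.125 -0.073 0.006 0.000 0.000 0.000 0.5; -0.125 -0.073 0.006 0.000 0.000 0.000 0.5; -0.125 -0.073 0.006 0.000 0.000 0.000 0.5; -0.125 -0.073 0.006 0.000 0.000 0.000 0.5; -0.125 -0.073 0.006 0.000 0.000 0.000 0.5; -0.125 -0.073 0.006 0.000 0.000 0.000 0.5; -0.125 -0.073 0.006 0.000 0.000 0.000 0.5; -0.125 -0.073 0.006 0.000 0.000 0.000 0.5
--
```

Keep the jaws fully open while clearing the housing.

arm_command(motion="0 -0.003 -0.1 0.001 0 0 1; 0 -0.003 -0.136 0.001 0 0 1; 0 -0.003 -0.136 0.001 0 0 1; 0 -0.003 -0.136 0.001 0 0 1; 0 -0.003 -0.136 0.001 0 0 1; 0 -0.003 -0.1 0.001 0 0 1; 0 0 0 0 0 0 0.5; 0 0 0 0 0 0 0.5")

```text
time_s: 18.13
eef_pos: [0.5643, 0.0219, 0.1689]
eef_rot: [-0.003, 0.671, 0.741, -0.003]
wrist_force: [-0.9, -0.6, -0.5]
opening: 0.745
```

Run:
```python
from h import *
show();p,R,o=pose()
c=camera('scene')
print(fit(c,(.5658,.028,.1),[(.05,.08,.040,1,.0015)]))
view('scene','s19.png',tpts()[:1],w=50,s=6,centre=(285,235))
plan([([.462,-.2,.17],down(np.radians(5.7)))],.5,step=.03)
```

```text
18.1333 [0.5643 0.0219 0.1689] yawY 5.709522164984656 tilt 0.43063219811102443 F [-0.8712 -0.6251 -0.5221] op 0.7454051900304224 q [-0.1705  0.1882  1.6524 -0.0014  1.3084 -0.2698]
(array([0.5667, 0.0273, 0.0705]), np.float64(5.260491740327671))
scene x0,y0 235 185 px [[276.7, 180.0]]
-0.117 -0.069 -0.001 -0.001 -0.000 0.000 0.5; -0.117 -0.069 -0.001 -0.001 -0.000 0.000 0.5; -0.117 -0.069 -0.001 -0.001 -0.000 0.000 0.5; -0.117 -0.069 -0.001 -0.001 -0.000 0.000 0.5; -0.117 -0.069 -0.001 -0.001 -0.000 0.000 0.5; -0.117 -0.069 -0.001 -0.001 -0.000 0.000 0.5; -0.117 -0.069 -0.001 -0.001 -0.000 0.000 0.5; -0.117 -0.069 -0.001 -0.001 -0.000 0.000 0.5; -0.117 -0.069 -0.001 -0.001 -0.000 0.000 0.5
--
```

View pics/z_s19.png

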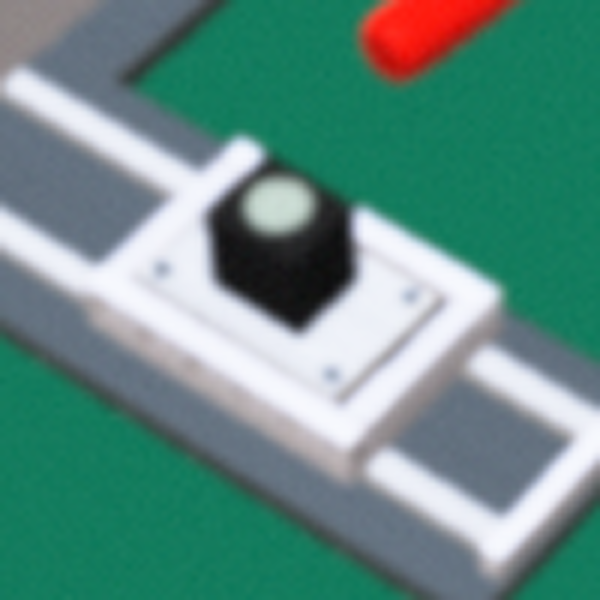

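arm_command(motion="-0.117 -0.069 0 -0.001 0 0 0.5; -0.117 -0.069 0 -0.001 0 0 0.5; -0.117 -0.069 0 -0.001 0 0 0.5; -0.117 -0.069 0 -0.001 0 0 0.5; -0.117 -0.069 0 -0.001 0 0 0.5; -0.117 -0.069 0 -0.001 0 0 0.5; -0.117 -0.069 0 -0.001 0 0 0.5; -0.06 -0.03 0 0 0 0 0.5; 0 0 0 0 0 0 0.5; 0 0 0 0 0 0 0.5")

```text
time_s: 19.07
eef_pos: [0.4661, -0.1654, 0.1496]
eef_rot: [-0.015, 0.67, 0.742, -0.004]
wrist_force: [-0.1, 0.7, -0.5]
opening: 0.502
```

Run:
```python
from h import *
show();p,R,o=pose()
plan([([.4585,-.2157,.12],down(np.radians(5.7)))],.5,step=.03)
```

```text
19.0667 [ 0.4661 -0.1654  0.1496] yawY 5.876420228270929 tilt 1.764585745990199 F [-0.1439  0.6881 -0.5092] op 0.5021381370151361 q [-0.5792  0.0715  1.8247 -0.0031  1.276  -0.6806]
-0.124 -0.030 0.073 -0.012 -0.008 0.001 0.5; -0.124 -0.031 0.073 -0.012 -0.008 0.001 0.5
--
```

arm_command(motion="-0.1 -0.03 0.0 -0.012 -0.008 0 0.5; -0.1 -0.02 0.0 -0.01 -0.006 0 0.5; -0.03 0 0 0 0 0 0.5; 0 0 0 0 0 0 0.5; 0 0 0 0 0 0 0.5")

```text
time_s: 19.48
eef_pos: [0.4599, -0.2077, 0.1441]
eef_rot: [-0.006, 0.669, 0.743, 0.001]
wrist_force: [-0.5, -0.2, 0.4]
opening: 0.499
```

Run:
```python
from h import *
show();p,R,o=pose()
plan([([.4585,-.2157,.12],down(np.radians(5.7)))],.5,step=.03)
view('scene','s20.png',tpts()[:3],w=75,s=4,centre=(215,115)); view('top','t20.png',tpts()[:3],w=60,s=5,centre=(490,270))
```

```text
19.4833 [ 0.4599 -0.2077  0.1441] yawY 6.03786653483935 tilt 0.7161372454354337 F [-0.4738 -0.2404  0.4178] op 0.49883326116458937 q [-0.6612  0.0855  1.8213  0.002   1.2471 -0.7672]
-0.040 -0.010 0.120 -0.007 -0.009 0.006 0.5
--
scene x0,y0 140 40 px [[235.0, 105.3], [233.7, 97.4], [229.8, 73.8]]
top x0,y0 430 210 px [[491.1, 297.6], [494.7, 297.4], [505.8, 296.6]]
```

View pics/z_s20.png

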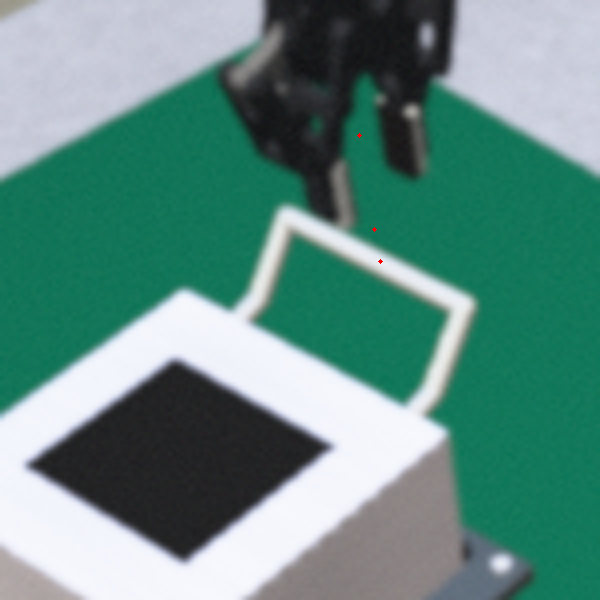

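View pics/z_t20.png

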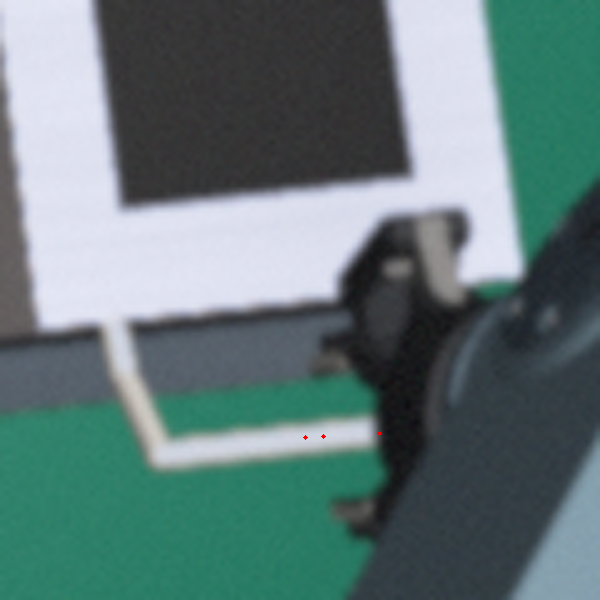

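arm_command(motion="-0.03 -0.006 0.06 -0.007 -0.009 0.004 0.5; 0 0 0.08 0 0 0 0.5; 0 0 0.07 0 0 0 0.5; 0 0 0 0 0 0 0.5; 0 0 0 0 0 0 0.5")

```text
time_s: 20.0
eef_pos: [0.4618, -0.2095, 0.1021]
eef_rot: [0.001, 0.668, 0.744, 0.001]
wrist_force: [-0.2, -0.2, 0.7]
opening: 0.504
```

Run:
```python
from h import *
show();p,R,o=pose()
plan([([.4585,-.2157,.093],down(np.radians(5.7)))],.5,step=.03)
view('scene','s21.png',tpts()[:3],w=75,s=4,centre=(215,115)); view('top','t21.png',tpts()[:3],w=60,s=5,centre=(490,270))
```

```text
20.0 [ 0.4618 -0.2095  0.1021] yawY 6.155452621543418 tilt 0.1256600697581673 F [-0.2438 -0.1551  0.714 ] op 0.5037973161517784 q [-0.6611  0.135   1.8607  0.0011  1.144  -0.769 ]
-0.029 -0.020 0.046 0.002 0.001 0.008 0.5
--
scene x0,y0 140 40 px [[236.3, 122.1], [235.1, 114.7], [231.8, 92.4]]
top x0,y0 430 210 px [[484.7, 297.0], [487.9, 296.8], [497.9, 296.5]]
```

View pics/z_s21.png

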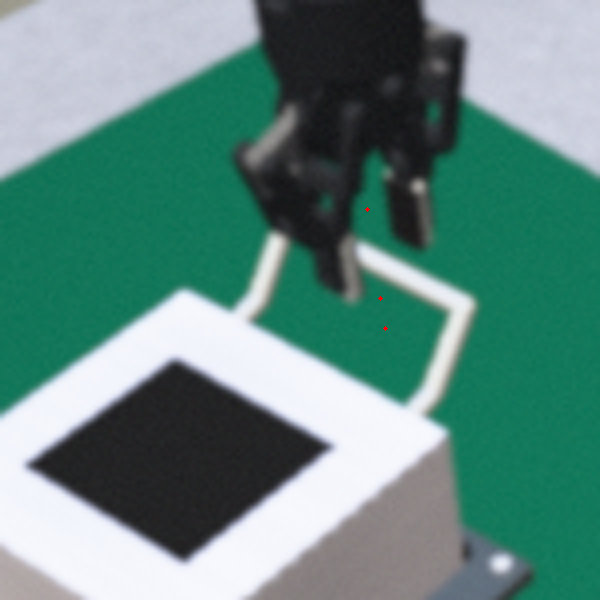

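View pics/z_t21.png

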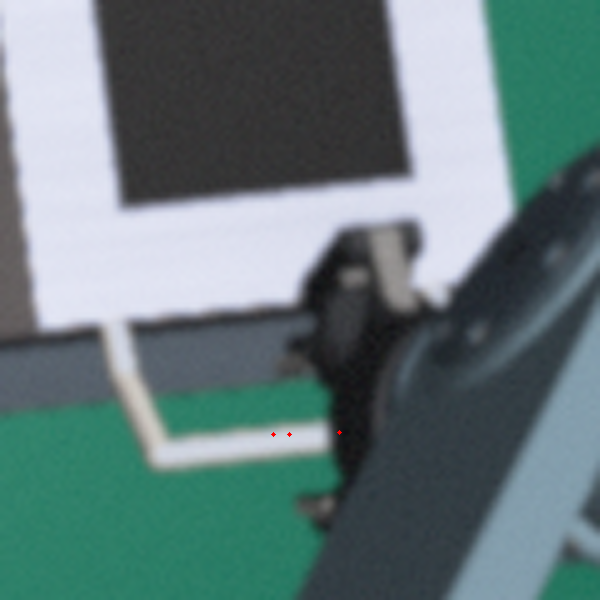

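arm_command(motion="-0.02 -0.01 0.03 0.002 0 0.006 0.5; 0 0 0.018 0 0 0 0.5; 0 0 0 0 0 0 0.5; 0 0 0 0 0 0 0; 0 0 0 0 0 0 0; 0 0 0 0 0 0 0; 0 0 0 0 0 0 0; 0 0 0 0 0 0 0")

```text
time_s: 20.77
eef_pos: [0.4602, -0.2156, 0.0951]
eef_rot: [0.001, 0.671, 0.742, -0.001]
wrist_force: [0.3, 1.2, -0.4]
opening: 0.088
```

Run:
```python
from h import *
show()
view('scene','s22.png',tpts()[:3],w=75,s=4,centre=(215,115))
```

```text
20.7667 [ 0.4602 -0.2156  0.0951] yawY 5.782841096560944 tilt 0.22345116910138316 F [ 0.2763  1.213  -0.3982] op 0.08826623390403043 q [-0.67    0.1478  1.8625 -0.0033  1.1288 -0.7695]
scene x0,y0 140 40 px [[235.3, 123.2], [234.2, 115.8], [230.8, 93.8]]
```

View pics/z_s22.png

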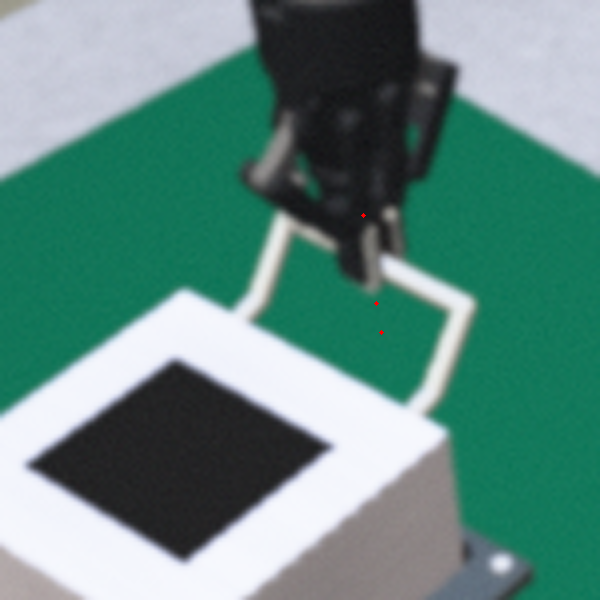

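```bash
cat >> h.py <<'E'
A0=np.arctan2(.118,.23);RR=np.hypot(.118,.23);P0=np.array([.4602,-.2156,.0951]);HX=np.array([np.cos(np.radians(5.7)),np.sin(np.radians(5.7)),0])
def tgt(th): return P0+HX*RR*(np.cos(A0)-np.cos(A0+th))+np.array([0,0,RR*(np.sin(A0+th)-np.sin(A0))])
def theta():
    p,R,o=pose(); d=p-P0; a=d@HX; zz=d[2]
    th=np.arctan2(zz+.118,.23-a)-A0; return th, np.hypot(zz+.118,.23-a)-RR
E
python3 - <<'E'
from h import *
print(theta()); prev=0
for th in np.arange(.05,1.0,.05):
    d=tgt(th)-tgt(th-.05); print(round(th,2),'ty %.3f tz %.3f'%(d@HX/.2,-d[2]/.2),tgt(th))
E
```

```text
(np.float64(-0.0001909912374095657), np.float64(-3.033702633720159e-05))
0.05 ty 0.031 tz -0.057 [ 0.4663544  -0.21498571  0.10644774]
0.1 ty 0.034 tz -0.055 [ 0.47306546 -0.21431586  0.11747218]
0.15 ty 0.036 tz -0.053 [ 0.48031639 -0.21359212  0.12814576]
0.2 ty 0.039 tz -0.051 [ 0.48808909 -0.2128163   0.1384418 ]
0.25 ty 0.042 tz -0.049 [ 0.49636411 -0.21199034  0.14833458]
0.3 ty 0.044 tz -0.047 [ 0.50512078 -0.21111631  0.15779935]
0.35 ty 0.046 tz -0.045 [ 0.51433721 -0.21019639  0.16681248]
0.4 ty 0.049 tz -0.043 [ 0.52399036 -0.20923288  0.17535142]
0.45 ty 0.051 tz -0.040 [ 0.53405611 -0.20822818  0.18339483]
0.5 ty 0.053 tz -0.038 [ 0.54450929 -0.20718481  0.19092262]
0.55 ty 0.054 tz -0.035 [ 0.55532378 -0.20610538  0.19791596]
0.6 ty 0.056 tz -0.032 [ 0.56647255 -0.20499259  0.20435737]
0.65 ty 0.058 tz -0.029 [ 0.57792773 -0.20384921  0.21023076]
0.7 ty 0.059 tz -0.026 [ 0.58966069 -0.2026781   0.21552145]
0.75 ty 0.060 tz -0.023 [ 0.60164211 -0.2014822   0.2202162 ]
0.8 ty 0.061 tz -0.020 [ 0.61384203 -0.20026449  0.22430329]
0.85 ty 0.062 tz -0.017 [ 0.62622996 -0.19902801  0.2277725 ]
0.9 ty 0.063 tz -0.014 [ 0.63877494 -0.19777585  0.23061517]
0.95 ty 0.064 tz -0.011 [ 0.65144562 -0.19651115  0.23282417]
```

arm_command(motion="0 0.03 -0.057 0 0 0 0; 0 0.034 -0.055 0 0 0 0; 0 0.036 -0.053 0 0 0 0; 0 0.039 -0.051 0 0 0 0; 0 0 0 0 0 0 0")

```text
time_s: 21.23
eef_pos: [0.4878, -0.2128, 0.1394]
eef_rot: [-0.0, 0.671, 0.742, -0.003]
wrist_force: [-0.0, 0.7, -3.6]
opening: 0.086
```

Run:
```python
from h import *
show();print(theta())
view('scene','s23.png',tpts()[:1],w=75,s=4,centre=(215,100))
```

```text
21.2333 [ 0.4878 -0.2128  0.1394] yawY 5.7585625809316126 tilt 0.3279740008277529 F [-0.0357  0.6589 -3.5884] op 0.08632817009866349 q [-0.6308  0.145   1.7657 -0.006   1.232  -0.7293]
(np.float64(0.20210481152609844), np.float64(0.000793077244551188))
scene x0,y0 140 25 px [[222.9, 112.7]]
```

View pics/z_s23.png

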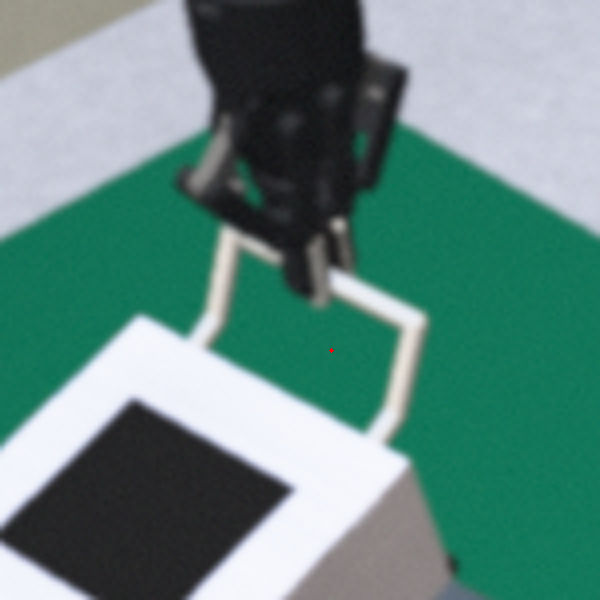

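Works beautifully; the hood rises at about 0.2 rad. Continue.

arm_command(motion="0 0.042 -0.049 0 0 0 0; 0 0.044 -0.047 0 0 0 0; 0 0.046 -0.045 0 0 0 0; 0 0.049 -0.043 0 0 0 0; 0 0.051 -0.04 0 0 0 0; 0 0.053 -0.038 0 0 0 0; 0 0 0 0 0 0 0")

```text
time_s: 21.87
eef_pos: [0.5385, -0.2077, 0.1899]
eef_rot: [-0.007, 0.67, 0.742, -0.01]
wrist_force: [0.6, -1.7, -3.0]
opening: 0.09
```

Run:
```python
from h import *
show();t,e=theta();print(t,e);p,R,o=pose()
for th in (.6,.7,.8,.9):
    d=tgt(th)-p; print(th,R.inv().apply(d)/.2)
print('rot',(R.inv()*down(np.radians(5.7))).as_rotvec()/np.radians(60))
```

```text
21.8667 [ 0.5385 -0.2077  0.1899] yawY 5.782889069693568 tilt 1.3639756233593132 F [ 0.6007 -1.7027 -2.9996] op 0.08984683270903068 q [-0.563   0.2054  1.5883 -0.0172  1.3647 -0.6603]
0.4787861335649625 0.0025496019805664183
0.6 [-0.0009  0.1385 -0.0757]
0.7 [-0.0013  0.2537 -0.1343]
0.8 [-0.0016  0.3741 -0.181 ]
0.9 [-0.0019  0.4986 -0.2156]
rot [-0.0226  0.0028  0.0014]
```

arm_command(motion="0 0.062 -0.03 -0.006 0 0 0; 0 0.062 -0.03 -0.006 0 0 0; 0 0.06 -0.03 -0.006 0 0 0; 0 0.06 -0.026 -0.004 0 0 0; 0 0 0 0 0 0 0")

```text
time_s: 22.28
eef_pos: [0.5812, -0.2034, 0.2155]
eef_rot: [-0.004, 0.67, 0.742, -0.007]
wrist_force: [-0.5, -0.9, -1.8]
opening: 0.079
```

Run:
```python
from h import *
show();t,e=theta();print(t,e);p,R,o=pose()
for th in (.6,.7,.8,.9):
    d=tgt(th)-p; print(th,R.inv().apply(d)/.2)
print('rot',(R.inv()*down(np.radians(5.7))).as_rotvec()/np.radians(60))
view('scene','s24.png',tpts()[:1],w=75,s=4,centre=(195,100))
```

```text
22.2833 [ 0.5812 -0.2034  0.2155] yawY 5.793550422314022 tilt 0.8561174209454425 F [-0.4807 -0.8737 -1.7556] op 0.07896678444306603 q [-0.5225  0.2634  1.4656 -0.0114  1.4224 -0.6219]
0.6702553678351517 0.003392042834968245
0.6 [-0.0001 -0.0734  0.057 ]
0.7 [-0.0005  0.0422 -0.0006]
0.8 [-0.0008  0.1631 -0.0462]
0.9 [-0.0011  0.2879 -0.0796]
rot [-0.0139  0.0033  0.0016]
scene x0,y0 120 25 px [[180.4, 105.3]]
```

View pics/z_s24.png

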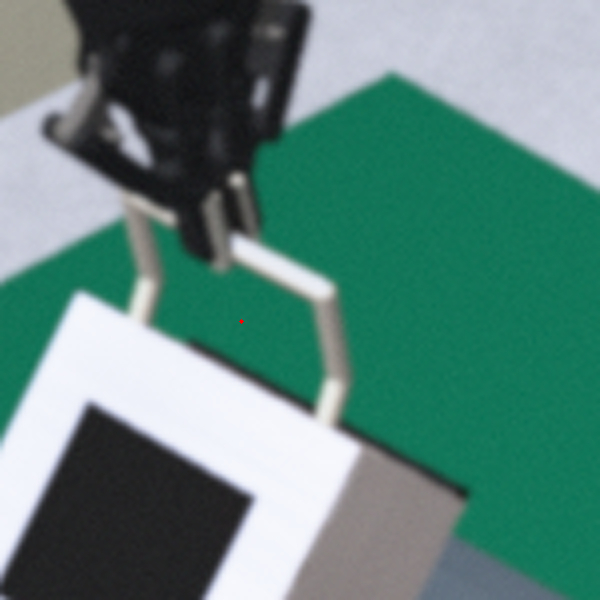

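arm_command(motion="0 0.06 -0.02 -0.003 0 0 0; 0 0.06 -0.02 -0.003 0 0 0; 0 0.06 -0.017 -0.003 0 0 0; 0 0.06 -0.014 -0.003 0 0 0; 0 0.06 -0.012 0 0 0 0; 0 0 0 0 0 0 0; 0 0 0 0 0 0 0")

```text
time_s: 22.92
eef_pos: [0.6348, -0.198, 0.2332]
eef_rot: [-0.002, 0.671, 0.742, -0.005]
wrist_force: [-2.5, 0.6, 3.7]
opening: 0.083
```

Run:
```python
from h import *
show();t,e=theta();print(t,e);p,R,o=pose()
for th in (.7,.72,.8,.9):
    d=tgt(th)-p; print(th,R.inv().apply(d)/.2)
print('rot',(R.inv()*down(np.radians(5.7))).as_rotvec()/np.radians(60))
c=view('scene','s25.png',tpts()[:1],w=75,s=4,centre=(175,100))
```

```text
22.9167 [ 0.6348 -0.198   0.2332] yawY 5.749991682684536 tilt 0.5978389901944122 F [-2.5263  0.6043  3.7035] op 0.0832812594480455 q [-0.4761  0.3581  1.31   -0.0081  1.4801 -0.5757]
0.8871398033660065 0.0033789222906274174
0.7 [-0.0002 -0.2261  0.0909]
0.72 [-0.0002 -0.2023  0.0809]
0.8 [-0.0004 -0.105   0.0458]
0.9 [-0.0006  0.0199  0.013 ]
rot [-0.0095  0.003   0.0008]
scene x0,y0 100 25 px [[155.3, 112.7]]
```

View pics/z_s25.png

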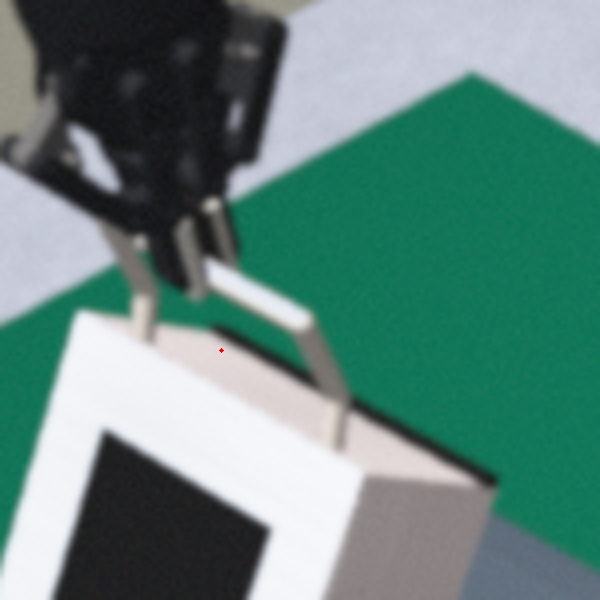

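```bash
cat >> h.py <<'E'
YV=np.array([-HX[1],HX[0],0])
def hp(b,a,h,y,th):  # a in front of hinge, h above hinge, y
    H=np.array([*b,.024])+.23*HX; r=np.hypot(a,h);al=np.arctan2(h,a)+th
    return H-HX*r*np.cos(al)+np.array([0,0,r*np.sin(al)])+YV*y
def thfit(c,obs,b0=(.4573,-.2147)):
    from scipy.optimize import least_squares
    f=lambda v: np.concatenate([proj(c,hp((b0[0],b0[1]),a,h,y,v[0]))[0]-u for (a,h,y),u in obs])
    r=least_squares(f,[.8]);
    def g(v): return np.concatenate([f(v[:1])*0+np.concatenate([proj(c,hp((b0[0]+v[1],b0[1]+v[2]),a,h,y,v[0]))[0]-u for (a,h,y),u in obs]),v[1:]*500])
    r2=least_squares(g,[.8,0,0]); return r.x,r.fun.round(1),r2.x,r2.fun.round(1)
E
python3 - <<'E'
from h import *
np.set_printoptions(precision=3,suppress=True)
c=camera('scene')
Q=lambda u,v:np.array([(u+.5)/4-.5+100,(v+.5)/4-.5+25])
print(thfit(c,[((.18,.09,.09),Q(362,470)),((.18,.09,-.09),Q(82,312)),((.23,.118,.06),Q(312,320))]))
# sanity on initial image
import pickle
S=pickle.load(open('c0.pkl','rb'))['scene']
q=lambda u,v:np.array([(u+.5)/3.1-.5+110,(v+.5)/3.1-.5+85])
print(thfit(S,[((.18,.09,.09),q(440,195)),((.18,.09,-.09),q(238,85)),((.23,.118,.06),q(458,95)),((.23,.118,-.06),q(315,23))]))
E
```

```text
(array([0.882]), array([ 1.1, -0.1,  0.2, -1.1, -1.3, -0.1]), array([0.879, 0.001, 0.   ]), array([ 1.1,  0.1,  0.2, -0.9, -1.2,  0.1,  0.4,  0.2]))
(array([0.001]), array([ 0.5, -1. ,  0.1, -1.1, -1. ,  0.3,  0.9,  0.9]), array([0.003, 0.001, 0.001]), array([ 0.4, -0.9, -0.1, -1. , -1.1,  0.4,  0.7,  1. ,  0.3,  0.3]))
```

arm_command(motion="0 -0.035 0.012 -0.002 0 0 0; 0 -0.035 0.012 -0.002 0 0 0; 0 -0.035 0.014 -0.002 0 0 0; 0 -0.035 0.015 0 0 0 0; 0 -0.035 0.016 0 0 0 0; 0 0 0 0 0 0 0; 0 0 0 0 0 0 0")

```text
time_s: 23.6
eef_pos: [0.5967, -0.2018, 0.2215]
eef_rot: [0.003, 0.671, 0.741, 0.0]
wrist_force: [0.9, 0.9, 1.6]
opening: 0.082
```

Run:
```python
from h import *
show();t,e=theta();print(t,e);p,R,o=pose()
for th in (.68,.7,.72): print(th,R.inv().apply(tgt(th)-p)/.2)
```

```text
23.6 [ 0.5967 -0.2018  0.2215] yawY 5.645662403162271 tilt 0.3359867146950915 F [0.9091 0.8856 1.6122] op 0.08156752037795738 q [-0.5138  0.2768  1.4369 -0.0009  1.422  -0.6122]
0.7339526424135496 0.0029085746426108505
0.68 [-0.0005 -0.0595  0.0398]
0.7 [-0.0005 -0.0357  0.0297]
0.72 [-0.0006 -0.0117  0.0201]
```

arm_command(motion="0 -0.012 0.006 0 0 0 0; 0 -0.01 0.006 0 0 0 0; 0 0 0 0 0 0 0; 0 0 0 0 0 0 0; 0 0 0 0 0 0 0")

```text
time_s: 24.02
eef_pos: [0.5929, -0.2022, 0.2199]
eef_rot: [0.004, 0.671, 0.741, 0.001]
wrist_force: [-1.2, 1.1, 3.3]
opening: 0.083
```

Run:
```python
from h import *
np.set_printoptions(precision=4,suppress=True)
for i in range(4):
    camera('top'); p,R,o=pose(); print(o['time_s'],p,theta(),np.abs(o['dq']).max(),o['wrist_force'])
c=view('scene','s26.png',tpts()[:1],w=75,s=4,centre=(185,100))
snap('scene','s26f.png')
```

```text
24.0667 [ 0.593  -0.2023  0.2199] (np.float64(0.7182495460521388), np.float64(0.0027956675728194047)) 0.0025261999357592364 [0.0851 0.5857 3.4095]
24.1167 [ 0.593  -0.2023  0.2199] (np.float64(0.718323501824419), np.float64(0.0027900381436509747)) 0.0030501281503548918 [-0.2029  0.2596  3.4012]
24.1667 [ 0.593  -0.2023  0.2199] (np.float64(0.7182505216772233), np.float64(0.00278130153588646)) 0.00108738830987215 [-0.2989 -0.0352  3.5136]
24.2167 [ 0.593  -0.2023  0.2199] (np.float64(0.7183617071920123), np.float64(0.002822086038569982)) 0.0022986422697573697 [-0.4301  1.1235  2.9193]
scene x0,y0 110 25 px [[175.0, 106.6]]
```

View pics/z_s26.png

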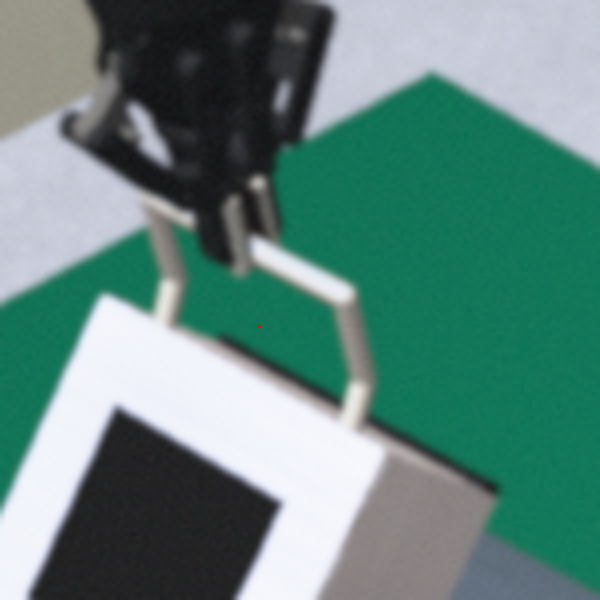

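View pics/s26f.png

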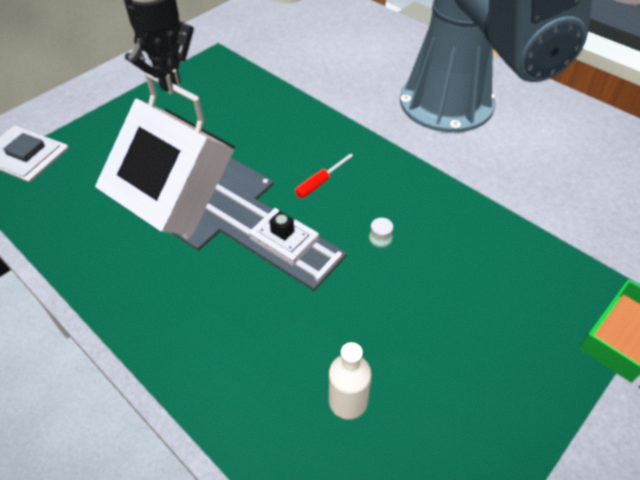

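Held still. An independent angle check from the picture (top-front corners at zoom (385,453) and (103,296), bar end (350,292)), then hand in.

Run:
```python
from h import *
np.set_printoptions(precision=3,suppress=True)
c=camera('scene')
Q=lambda u,v:np.array([(u+.5)/4-.5+110,(v+.5)/4-.5+25])
a=thfit(c,[((.18,.09,.09),Q(385,453)),((.18,.09,-.09),Q(103,296)),((.23,.118,.06),Q(350,291))]);print(a)
print(theta()); show()
if .64<a[2][0]<.78: print('ok'); hand_in()
```

```text
(array([0.713]), array([ 0.2, -1.4,  0.4, -1.3, -0.8,  0.9]), array([0.71 , 0.001, 0.001]), array([ 0.3, -1. ,  0.5, -0.9, -0.7,  1.2,  0.4,  0.3]))
(np.float64(0.7181410621211297), np.float64(0.002812330156999443))
24.3667 [ 0.5929 -0.2022  0.2199] yawY 5.644840673746613 tilt 0.4878226908973544 F [-0.6147  0.4389  3.6096] op 0.08835750714723452 q [-0.5182  0.268   1.4511  0.0006  1.414  -0.6168]
ok
the job is handed in; nothing more can be done
```

I seated the module in the pocket and let go of it. I then raised the hood to about 0.88 rad, eased it back, and handed in at 24.4 s while holding it still by the bar at about 0.71 rad. `hand_in()` gives no verdict, so what follows rests on my own checks.

**What the last checks showed:**
- **Hood:** the arm pose gives 0.718 rad and a fit to the scene picture gives 0.71 rad. Joint speeds were about 0.003 rad/s or less, and the jaws were closed on the bar. At the peak, the two methods gave 0.887 and 0.88 rad.
- **Module:** after release the picture shows it flat in the pocket, with its flange just above the rim. It sits slightly off centre along the pocket's length, but the 2.5 mm play limits how far off it can be. I did not measure its final position well, because the fit of the seated flange had too little contrast to rely on.
- **Bystanders:** in the final scene picture the bottle, jar and screwdriver look to be where they started. I compared this by eye only.

**What disagreed or failed:**
- **Reported tool position:** in the pictures the fingertips sit about 30 mm short of the reported tool point. Because of this my first grasp closed on nothing above the housing. I measured the offset, corrected for it, and the second grasp held.
- **Cameras:** the two cameras disagreed by 2 to 3 mm, so I lined the module up with the pocket in the scene camera alone.
- **Contact force:** pressing the module onto the pocket floor briefly reached about 25 N on the wrist before release.

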